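Crank the picking bin forward

TASK

Take the crank from the yellow tray, fit it fully down onto the square shaft of the slide and turn it clockwise until the bin's red pointer stands over the green flag. Then lift the crank off and set it back upright in the yellow tray, hub flat on the tray's floor and its whole length, with the knob, over the tray, without shifting the bin. Move the bin only with the crank: do not touch the bin with the arm or gripper, do not shift the flag, and leave the other things on the bench alone.

Things in the scene. Friction and masses are not known exactly. Their poses are not given: they have to be found in the camera images.
- crank_grip (a point): Centre of the red grip block of the loose crank (0.4 kg), on the socket's axis, 63 mm above the hub's underside. Block 30 x 30 mm, 46 mm high, sides along the crank's x and y. Below it an aluminium arm (22 wide, 10 thick, underside 30 mm above the hub's underside) runs along +x to a black knob. x from hub to knob, z up. The crank stands stably on its hub.
- crank_socket (a point): Centre of the underside of the crank's dark steel hub, 44 mm square, 30 mm high: the mouth of its square socket, 20.5 mm wide, 30 mm deep, open downward, chamfered. Same axes as crank_grip, the socket's sides along x and y.
- crank_knob (a point): Centre of the crank's black knob, which spins freely on its pin: 26 mm across, 55 mm high, from 40 to 95 mm above the hub's underside; 90 mm from the socket's axis; same axes as crank_grip.
- shaft_foot (a point): Foot of an upright square steel shaft, 18 mm wide, 26 tall (top 8 tapered), on top of a grey gearbox 110 x 110, 85 mm high. The hub's underside rests here when the crank is fully on. z up; x, y square to the flats, turning with it. Crank fits in any quarter turn. Clockwise from above draws the bin to the gearbox, 80 mm a turn; takes 2 N at the knob and stays put. The stop is past the flag.
- carriage: Carriage with an open blue bin 100 x 104 mm, top 74 mm above the table, on the rails behind the gearbox (seen from the robot). The slide's grey base is 150 mm wide, from 70 mm before the shaft to 300 mm beyond. Origin at table height under the middle of the bin's edge nearest the shaft; x points straight away from the shaft, y to the pointer's side. Moves only along x, to be moved only by the crank.
- pointer (a point): Tip of the bin's red pointer, a 4 mm wide bar at the bin's end nearest the shaft, its top 43 mm above the table, standing out from the bin's +y side over the green flag's track. Axes as carriage.
- flag_mid (a point): Top centre of the green flag, a clip 14 mm wide along the slide, 36 mm across it, top 30 mm above the table, on the strip beside the bin, between the bin's pointer and the gearbox. x points along the slide away from the gearbox. It marks the picking place and must not be moved.
- tray_in (a point): Centre of the floor of the fixed yellow shallow tray where the crank lives: outside 210 (x) x 120 (y) mm, walls 4 mm thick, rim 14 mm above the table; x along its length.
- tape_roll: Bystander, leave alone: cardboard-coloured roll of packing tape lying flat, 100 mm across, 48 mm high; origin centre of its underside
- small_carton: Bystander, leave alone: closed cardboard carton 120 x 160 x 70 mm; origin centre of its underside
- spray_can: Bystander, leave alone: blue can 56 mm across, 150 mm high; origin centre of its underside
- parts_bin: Bystander, leave alone: open blue bin 170 x 110 x 70 mm; origin centre of its underside
- wrench: Bystander, leave alone: steel wrench lying flat; origin at the middle of its underside
- mug: Bystander, leave alone: white mug 80 mm across, 90 mm high; origin centre of its underside

How it is judged:
By the outcome, as a careful person would: the job done as asked, in the order asked, and still so for the second after the job is handed in, with the robot touching nothing.
It also fails if it takes over 72 s, if anything falls off the work surface, if the arm or the gripper's body presses on something with over 40 N, if the wrist force passes 120 N, or if a joint passes its speed limit or range.

ROBOT

A 6-joint arm with a two-finger parallel gripper is mounted at the origin on the work surface. World frame = base frame: x ahead of the robot, y to its left, z up, the work surface at z = 0. Lengths are in mm, angles in rad, forces in N, time in s.
With the tool pointing down it reaches from about 350 to 775 mm from the base axis. Payload 7.3 kg.
Tool frame: the origin (TCP) lies at the very end of the fingers, on their centre line; the grasp point (between the pads) lies 19 mm behind it; x points along the fingers, z is the direction in which the jaws open and shut, and the axes are right-handed (so a half turn about x gives the same grasp; the last joint's range is limited). The gripper opens to 92 mm and grips with 3 to 60 N. Pads are 19 mm wide; open, the fingers measure 130 mm over their backs; the gripper's body (75 mm by 190 mm) begins 47 mm behind the grasp point.
Start: joints at [1.019, 0.342, 1.524, -0, 1.275, -0.146], TCP at [207.234, 482.389, 226.741] pointing down, gripper open.
Joint ranges: [-2.53, 2.53], [-0.77, 2.02], [0.04, 2.7], [-1, 4.14], [0.28, 2.66], [-3.11, 3.11]. Speed limits (rad/s): [2.57, 2.57, 3.14, 3.14, 3.14, 3.14].

INTERFACE

Orientations are given as [roll, pitch, yaw] about the fixed x, y, z axes, in that order (R = Rz(yaw) Ry(pitch) Rx(roll)).
In Python, from plant import * gives the robot as it stands.
- The arm moves only by the shell command python3 -m creep 'ROWS'. ROWS is JSON, a list of rows, each an object of numbers: "tx", "ty", "tz": the shift along the tool's x, y, z in cm; "wx", "wy", "wz": the turn, a rotation vector about the tool's x, y, z in rad; "gripper": the closure, from -1 (fully open) to 1 (shut). A call has 1 to 8 rows; each row is the pose to reach, as a shift and turn from the pose commanded when the call began, along the tool's axes at that moment; what a row does not reach only later rows make up. A row lasts 1/12 s, in which the tool goes at most 41.7 mm and 7.16 degrees, less where a joint would pass 70% of its speed; a pose out of reach is approached as far as the arm can. A call with a gripper value outside its range is refused whole. The fingers move at their own pace and stop on an object; the grip force is fixed at half the most. Time passes only in rows, so rows that repeat a pose let the fingers close. It gives the time, the measured TCP pose, the force and the opening at its end, in the units of the state.
- get_obs(): the state, without advancing time (a new reading comes with each control period).
- capture(name): name is "scene" or "top" or "wrist"; returns a dict with "frame" (384x512x3 uint8, red, green, blue), "z_map" (384x512 float32, mm along the optical axis (not along the pixel's ray), 0 where there is no reading), "vertical_fov" (degrees; the focal length in pixels is half the picture's height over the tangent of half this angle, whatever the lens; pixels are square), "cx", "cy" (the principal point, pixels), "xyz" and "rotation" of the camera in the world. Camera axes: x right, y down, z forward; pixel columns grow to the right and rows downward; lengths in mm; the calibration is good to about 2 mm. The wrist camera is an equidistant fisheye: a pixel r from the principal point sees the ray r / f radians off the axis. A picture is of the moment at which its call begins.
- close_job(): hands the job in, once; it reports no verdict.
The state is a dict: "time": time; "joint_positions": joint angles; "dq": joint speeds; "tau": joint torques, N m; "tool_pos": TCP position; "tcp_rot": TCP orientation; "contact_force": force on the tool from outside, world axes, zero at the start; "moment": the same for the moment, N m; "grip_width": finger opening in mm.
Only numpy, scipy, OpenCV 4.12 (cv2) and the standard library are available. Lean on these libraries where they do the work, as an engineer would, in place of code of your own. Each camera call takes 0.05 s, during which the arm holds its last target.

## Working session

There is one attempt and no reset: what is moved stays moved. The work goes in short steps, Python scripts to look and compute and a shell command to move; the robot and the scene stay as the last step left them, time stands still between calls to the robot, and variables do not carry over. Pictures are saved under pics/ and viewed, and the job is handed in when it is done.

```bash
ls; mkdir -p pics; python3 - <<'E'
from plant import *
import cv2,numpy as np
o=get_obs()
for k in o: print(k,o[k])
for n in ("scene","top"):
    c=capture(n)
    print(n,c["vertical_fov"],c["cx"],c["cy"],c["xyz"],c["rotation"])
    cv2.imwrite(f"pics/{n}0.png",c["frame"][:,:,::-1])
    np.savez(f"{n}0.npz",**c)
E
```

```text
pics
time 0.0
joint_positions [ 1.01900867e+00  3.42716373e-01  1.52502003e+00 -1.85183073e-05
  1.27539752e+00 -1.46003464e-01]
dq [ 0.00058875  0.00075454  0.00056404  0.00057915 -0.00173035  0.00015109]
tau [ 3.78257323e-05 -4.31245029e+01 -2.44221461e+01  7.17735942e-02
  5.60407480e-02 -1.08515278e-04]
tool_pos [207.00767947 482.01976829 226.04720961]
tcp_rot [ 3.00707781  1.56925495 -2.11108996]
contact_force [ 0.03100657 -0.23433392  0.64897561]
moment [ 0.03087839 -0.01333403 -0.01851822]
grip_width 91.44895792080563
scene 47.18045274385469 264.4873463794003 195.47579697769623 [1313.17881793  699.30810252 1431.82445889] [-2.4853143  -0.0113415   2.35896874]
top 52.8028020343604 258.6377466778358 195.62496470243246 [ 468.65427346   -3.87001424 1381.82827981] [-3.08646373 -0.01023926 -1.58265733]
```

View pics/scene0.png

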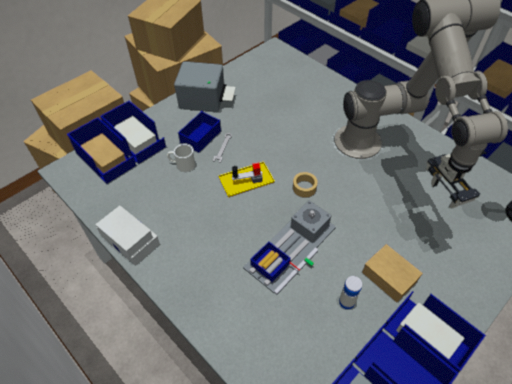

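View pics/top0.png

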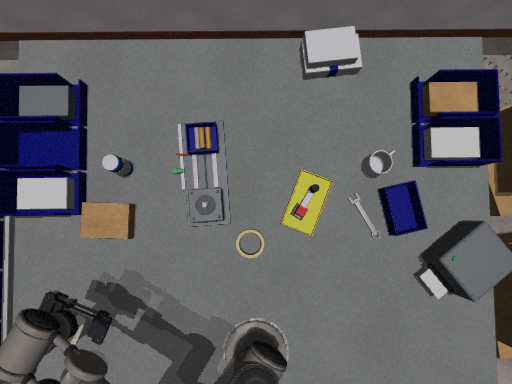

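```bash
cat > h.py <<'E'
import numpy as np,cv2
from scipy.spatial.transform import Rotation as R
def rm(rpy): return R.from_euler('xyz',rpy).as_matrix()
def foc(c): return 192/np.tan(np.radians(float(c["vertical_fov"]))/2)
def ray(c,u,v,fish=False):
    f=foc(c);x=np.asarray(u)-float(c["cx"]);y=np.asarray(v)-float(c["cy"])
    if fish:
        r=np.hypot(x,y)+1e-9;t=r/f
        d=np.stack([np.sin(t)*x/r,np.sin(t)*y/r,np.cos(t)],-1)
    else: d=np.stack([x/f,y/f,np.ones_like(x*1.0)],-1)
    return d@rm(c["rotation"]).T
def plane(c,u,v,z,fish=False):
    d=ray(c,u,v,fish);o=np.asarray(c["xyz"])
    return o+d*((z-o[2])/d[...,2])[...,None]
def pts(c,fish=False):
    v,u=np.mgrid[0:384,0:512].astype(float)
    f=foc(c);d=ray(c,u,v,fish);zc=d@rm(c["rotation"])[:,2]
    return np.asarray(c["xyz"])+d*(c["z_map"]/np.maximum(zc,1e-3))[...,None]
def proj(c,p,fish=False):
    q=(np.asarray(p)-np.asarray(c["xyz"]))@rm(c["rotation"]);f=foc(c)
    if fish:
        s=np.hypot(q[...,0],q[...,1]);t=np.arctan2(s,q[...,2]);k=f*t/(s+1e-9)
        return float(c["cx"])+q[...,0]*k,float(c["cy"])+q[...,1]*k
    return float(c["cx"])+f*q[...,0]/q[...,2],float(c["cy"])+f*q[...,1]/q[...,2]
def hsv(c): return cv2.cvtColor(np.ascontiguousarray(c["frame"]),cv2.COLOR_RGB2HSV)
E
python3 - <<'E'
from h import *
for n in("top","scene"):
    c=np.load(n+"0.npz"); P=pts(c); H=hsv(c)
    g=P[(P[...,2]>-15)&(P[...,2]<15)]; print(n,"table z",np.median(g[:,2]))
    hh,s,v=H[...,0],H[...,1],H[...,2]
    M={"yellow":(hh>22)&(hh<35)&(s>150)&(v>100),"red":((hh<6)|(hh>174))&(s>150)&(v>60),"green":(hh>45)&(hh<80)&(s>120)}
    for k,m in M.items():
        nn,l,st,ce=cv2.connectedComponentsWithStats(m.astype(np.uint8))
        for i in range(1,nn):
            if st[i,4]>4:
                p=P[l==i]; print(k,st[i],ce[i].round(1),p.mean(0).round(1),p.min(0).round(0),p.max(0).round(0))
    fr=c["frame"]
    if n=="top":
        a=fr[160:245,270:345];b=fr[115:235,165:240]
    else: a=fr[155:200,210:285];b=fr[195:295,240:345]
    for k,x in(("a",a),("b",b)):
        s_=min(780//x.shape[1],580//x.shape[0])
        cv2.imwrite(f"pics/{n}_{k}.png",cv2.resize(x,None,fx=s_,fy=s_,interpolation=cv2.INTER_CUBIC)[:,:,::-1])
E
```

```text
top table z 0.0004521309640495019
yellow [ 281  170   51   66 1590] [306.7 202.2] [ 519.2 -189.3   11.8] [ 403. -277.   -6.] [ 634.   -4. 1382.]
red [295 206  12  11  79] [300.7 211.1] [ 486.6 -158.2   89.1] [ 470. -176.   73.] [ 504. -139.   95.]
green [173 169  10   4  37] [177.6 170.6] [634.1 264.6  30. ] [629. 249.  23.] [641. 281.  38.]
green [453 257   4   4  14] [454.3 258.5] [ 329.8 -634.8  153.6] [ 325. -643.  148.] [ 335. -629.  158.]
scene table z -0.872833632976949
yellow [219 162  56  35 734] [244.3 181.7] [ 538.6 -176.    10.8] [ 401. -273.   -9.] [1313.  699. 1432.]
yellow [238 166  15   8  72] [245.1 169.3] [ 498.9 -213.6   26.5] [ 456. -247.   -6.] [1313.  699. 1432.]
red [253 163   7  13  69] [256.2 168.7] [ 504.9 -139.    96.1] [ 474. -169.   42.] [1313.  699. 1432.]
red [290 262   4   4   5] [291.2 263.4] [694.  234.4  40.3] [692. 228.  37.] [697. 243.  43.]
green [305 258   9   8  36] [308.8 261.5] [637.7 269.7  28.5] [629. 251.  20.] [647. 286.  36.]
```

View pics/top_a.png

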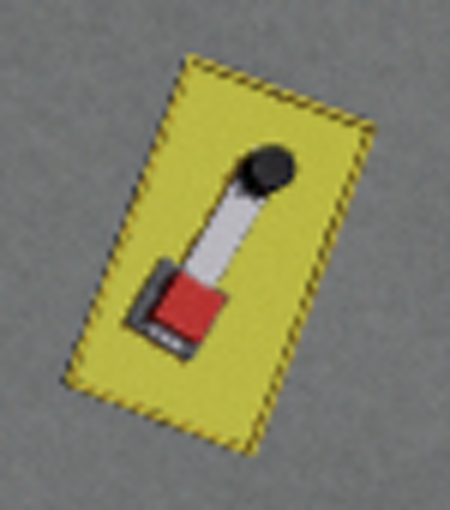

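View pics/top_b.png

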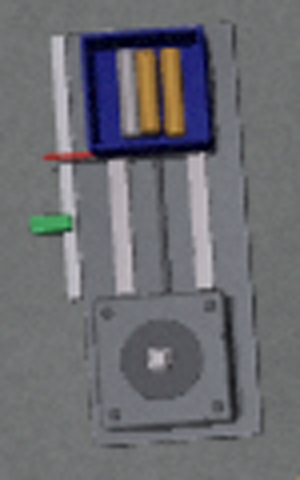

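View pics/scene_b.png

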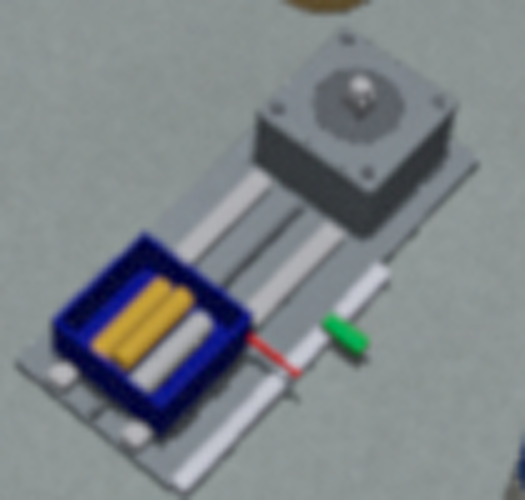

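```bash
python3 - <<'E'
from h import *
from plant import *
c=np.load("top0.npz"); P=pts(c); H=hsv(c)
hh,s,v=H[...,0],H[...,1],H[...,2]
y=(hh>22)&(hh<35)&(s>150)&(v>100)
vv,uu=np.nonzero(y); q=plane(c,uu.astype(float),vv.astype(float),7.)
rect=cv2.minAreaRect(q[:,:2].astype(np.float32)); print("tray",rect); print("floor z",np.percentile(P[y][:,2],[10,30,50,70]))
m=((hh<6)|(hh>174))&(s>150)&(v>60); m[:,:280]=0
print("red z",np.percentile(P[m][:,2],[10,50,90]))
vv,uu=np.nonzero(m); q=plane(c,uu.astype(float),vv.astype(float),90.)
print("red top",cv2.minAreaRect(q[:,:2].astype(np.float32)))
k=(v<60)&(np.abs(P[...,2]-97)<6)
k[:,:300]=0;k[:,330:]=0;k[:180]=0;k[200:]=0
vv,uu=np.nonzero(k);print("knob",len(vv),plane(c,uu.mean(),vv.mean(),97.),np.median(P[k][:,2]))
# gearbox top
g=(P[...,2]>80)&(P[...,2]<90); g[:,:165]=0;g[:,240:]=0;g[:180]=0;g[235:]=0
print("gearbox",g.sum(),cv2.minAreaRect(P[g][:,:2].astype(np.float32)),np.median(P[g][:,2]))
t=(P[...,2]>95)&(P[...,2]<125); t[:,:165]=0;t[:,240:]=0;t[:180]=0;t[235:]=0
print("shaft",t.sum(),P[t].mean(0),P[t][:,2].max())
r=((hh<8)|(hh>172))&(s>80)&(v>50);r[:,:170]=0;r[:,195:]=0;r[:140]=0;r[160:]=0
vv,uu=np.nonzero(r);print("pointer",list(zip(uu,vv)),plane(c,uu.mean(),vv.mean(),43.))
gr=(hh>45)&(hh<80)&(s>120);gr[:,:165]=0;gr[:,200:]=0
vv,uu=np.nonzero(gr);print("flag",cv2.minAreaRect(plane(c,uu.astype(float),vv.astype(float),30.)[:,:2].astype(np.float32)))
b=(P[...,2]>69)&(P[...,2]<79)&(hh>105)&(hh<130);b[:,:180]=0;b[:,225:]=0;b[:110]=0;b[160:]=0
print("bin",cv2.minAreaRect(P[b][:,:2].astype(np.float32)))
w=capture("wrist");np.savez("w0.npz",**w);print(w["xyz"],w["rotation"],w["vertical_fov"],w["cx"],w["cy"])
o=get_obs();T=rm(o["tcp_rot"]);print("TCP axes\n",T.round(3));print("cam in tool",T.T@(np.array(w["xyz"])-o["tool_pos"]));print((T.T@rm(w["rotation"])).round(3))
cv2.imwrite("pics/w0.png",w["frame"][:,:,::-1])
E
```

```text
tray ((519.4209594726562, -188.6476593017578), (119.74833679199219, 208.99996948242188), 68.3807601928711)
floor z [0.33196142 2.47746975 4.2194684  6.01197007]
red z [84.99930666 89.49249349 93.35882236]
red top ((486.7931213378906, -157.25230407714844), (29.8259220123291, 28.52280616760254), 62.406795501708984)
knob 39 [ 563.44739788 -205.08474642   97.        ] 99.0116090397728
gearbox 970 ((512.53369140625, 161.80902099609375), (109.4573974609375, 109.52298736572266), 3.591658353805542) 85.01182844973187
shaft 33 [512.30735164 160.25137522 107.9769215 ] 115.3927401197152
pointer [(np.int64(177), np.int64(153)), (np.int64(178), np.int64(153)), (np.int64(179), np.int64(153)), (np.int64(180), np.int64(153)), (np.int64(181), np.int64(153)), (np.int64(182), np.int64(153)), (np.int64(183), np.int64(153)), (np.int64(184), np.int64(153)), (np.int64(185), np.int64(153)), (np.int64(186), np.int64(153)), (np.int64(187), np.int64(153)), (np.int64(176), np.int64(154)), (np.int64(177), np.int64(154)), (np.int64(178), np.int64(154)), (np.int64(179), np.int64(154)), (np.int64(180), np.int64(154)), (np.int64(181), np.int64(154)), (np.int64(182), np.int64(154)), (np.int64(183), np.int64(154)), (np.int64(184), np.int64(154)), (np.int64(185), np.int64(154)), (np.int64(186), np.int64(154))] [692.25309408 248.31123048  43.        ]
flag ((634.5150756835938, 264.7901916503906), (31.55657386779785, 10.572305679321289), 89.38922119140625)
bin ((745.4496459960938, 177.46755981445312), (101.92117309570312, 104.72418975830078), 3.7486965656280518)
[148.01741857 508.5648011  383.50422212] [2.89515375e+00 1.20371905e-03 1.16474676e+00] 65.70646984690485 258.57613045553296 183.92786280073022
TCP axes
 [[-0.001 -0.919  0.395]
 [-0.001  0.395  0.919]
 [-1.     0.    -0.001]]
cam in tool [-157.27696242   64.73513474    0.80419812]
[[ 0.    -0.244  0.97 ]
 [-0.    -0.97  -0.244]
 [ 1.    -0.    -0.   ]]
```

```bash
python3 -m creep 2>&1 | head -5
```

```text
invalid input
```

```bash
cat > go.py <<'E'
import sys
from h import *
from plant import *
def go(x,y,z,psi):
    o=get_obs();T=rm(o["tcp_rot"]);p=np.array(o["tool_pos"])
    zz=np.array([np.cos(psi),np.sin(psi),0]);xx=np.array([0,0,-1.]);G=np.stack([xx,np.cross(zz,xx),zz],1)
    t=T.T@(np.array([x,y,z])-p)/10
    w=R.from_matrix(T.T@G).as_rotvec()
    print("t",o["time"],"p",p.round(1),"psi",round(float(np.arctan2(T[1,2],T[0,2])),3),"q6",round(float(o["joint_positions"][5]),3),"F",np.round(o["contact_force"],1),"w",round(o["grip_width"],1))
    print("t cm",t.round(2),"w",w.round(3),"rows",np.linalg.norm(t)*10/41.7,np.linalg.norm(w)/.125)
if __name__=="__main__": go(*map(float,sys.argv[1:5]))
E
python3 go.py 495 161 280 1.165
```

```text
t 0.15 p [207.1 482.1 226.2] psi 1.165 q6 -0.146 F [-0.6 -0.6 -0.1] w 92.0
t cm [ -5.36 -39.13 -18.14] w [-0.    -0.001 -0.   ] rows 10.422717573054566 0.008907016998506961
```

```bash
python3 -m creep '[{"tx":-4,"ty":-20,"tz":-9,"gripper":-1},{"tx":-5.4,"ty":-39.1,"tz":-18.1,"gripper":-1},{"tx":-5.4,"ty":-39.1,"tz":-18.1},{"tx":-5.4,"ty":-39.1,"tz":-18.1},{"tx":-5.4,"ty":-39.1,"tz":-18.1},{"tx":-5.4,"ty":-39.1,"tz":-18.1},{"tx":-5.4,"ty":-39.1,"tz":-18.1},{"tx":-5.4,"ty":-39.1,"tz":-18.1}]'; python3 go.py 495 161 280 1.165
```

```text
t 0.15 p [207.1 482.1 226.2] psi 1.165 q6 -0.146 F [-0.6 -0.6 -0.1] w 92.0
t cm [ -5.36 -39.13 -18.14] w [-0.    -0.001 -0.   ] rows 10.422717573054566 0.008907016998506961validation failed for argument at $[0]...
```

```bash
python3 -m creep '[{"tx":-4,"ty":-20,"tz":-9,"wx":0,"wy":0,"wz":0,"gripper":-1},{"tx":-5.4,"ty":-39.1,"tz":-18.1,"wx":0,"wy":0,"wz":0,"gripper":-1},{"tx":-5.4,"ty":-39.1,"tz":-18.1,"wx":0,"wy":0,"wz":0,"gripper":-1},{"tx":-5.4,"ty":-39.1,"tz":-18.1,"wx":0,"wy":0,"wz":0,"gripper":-1},{"tx":-5.4,"ty":-39.1,"tz":-18.1,"wx":0,"wy":0,"wz":0,"gripper":-1},{"tx":-5.4,"ty":-39.1,"tz":-18.1,"wx":0,"wy":0,"wz":0,"gripper":-1},{"tx":-5.4,"ty":-39.1,"tz":-18.1,"wx":0,"wy":0,"wz":0,"gripper":-1},{"tx":-5.4,"ty":-39.1,"tz":-18.1,"wx":0,"wy":0,"wz":0,"gripper":-1}]'; python3 go.py 495 161 280 1.165
```

```text
time: 0.82
tool_pos: [429.0, 234.6, 268.9]
tcp_rot: [1.43, 1.571, 2.595]
contact_force: [0.5, 1.2, 0.4]
grip_width: 91.8
t 0.8167 p [429.  234.6 268.9] psi 1.165 q6 -0.822 F [0.5 1.2 0.4] w 91.8
t cm [-1.11 -8.97 -4.16] w [ 0.  0. -0.] rows 2.3861325907223785 0.001408301202141241
```

```bash
python3 -m creep '[{"tx":-1.1,"ty":-9,"tz":-4.2,"wx":0,"wy":0,"wz":0,"gripper":-1},{"tx":-1.1,"ty":-9,"tz":-4.2,"wx":0,"wy":0,"wz":0,"gripper":-1},{"tx":-1.1,"ty":-9,"tz":-4.2,"wx":0,"wy":0,"wz":0,"gripper":-1},{"tx":-1.1,"ty":-9,"tz":-4.2,"wx":0,"wy":0,"wz":0,"gripper":-1}]'; python3 - <<'E'
from h import *
from plant import *
w=capture("wrist");np.savez("w1.npz",**w);cv2.imwrite("pics/w1.png",w["frame"][:,:,::-1])
u,v=proj(w,np.array([[512.5,161.8,85],[512.5,161.8,111]]),True);print(u,v)
E
python3 go.py 480 -145 260 1.04
```

```text
time: 1.15
tool_pos: [496.6, 159.1, 279.5]
tcp_rot: [-2.059, 1.57, -0.899]
contact_force: [-0.6, -0.0, -0.2]
grip_width: 91.4
[265.17760996 265.66708837] [175.49354492 180.50889211]
t 1.2 p [495.  160.9 279.3] psi 1.162 q6 -0.995 F [-0.3  0.2 -0. ] w 91.8
t cm [  1.93 -10.79 -28.66] w [ 0.122 -0.    -0.001] rows 7.358262814429535 0.9726195018717559
```

View pics/w1.png

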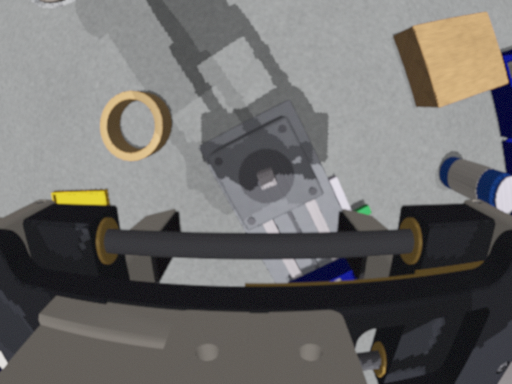

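```bash
python3 - <<'E'
from h import *
w=np.load("w1.npz");P=pts(w,True)
m=(P[...,2]>95)&(P[...,2]<125);m[:150]=0;m[205:]=0;m[:,:235]=0;m[:,300:]=0
print(m.sum(),P[m].mean(0),P[m].min(0),P[m].max(0))
m2=m&(P[...,2]>108);print("top",m2.sum(),P[m2].mean(0),cv2.minAreaRect(P[m2][:,:2].astype(np.float32)))
g=(P[...,2]>82)&(P[...,2]<88);g[:90]=0;g[235:]=0;g[:,:195]=0;g[:,335:]=0
print("gear",cv2.minAreaRect(P[g][:,:2].astype(np.float32)))
c=w["frame"][145:215,235:305];cv2.imwrite("pics/w1c.png",cv2.resize(c,None,fx=8,fy=8,interpolation=cv2.INTER_CUBIC)[:,:,::-1])
# rectified view on plane z=111 and 85: 1px=.25mm, x up
for z in(111,):
    n=400;xs=512.5+(200-np.arange(n))*.25*1;ys=161+(200-np.arange(n))*.25
    X,Y=np.meshgrid(xs,ys,indexing='ij');u,v=proj(w,np.stack([X,Y,X*0+z],-1),True)
    im=cv2.remap(w["frame"],u.astype(np.float32),v.astype(np.float32),cv2.INTER_CUBIC)
    cv2.imwrite("pics/w1r.png",cv2.resize(im,None,fx=1.5,fy=1.5)[:,:,::-1])
E
```

```text
260 [511.27838192 163.06632263 106.67110097] [503.67039783 153.42718673  95.09457278] [522.49312386 172.09943299 111.75499818]
top 134 [512.72919332 162.69202796 109.86061638] ((512.8978271484375, 162.69851684570312), (13.337573051452637, 13.093173027038574), 85.37969207763672)
gear ((513.0796508789062, 162.5808563232422), (109.08556365966797, 109.76177978515625), 3.439181089401245)
```

View pics/w1r.png

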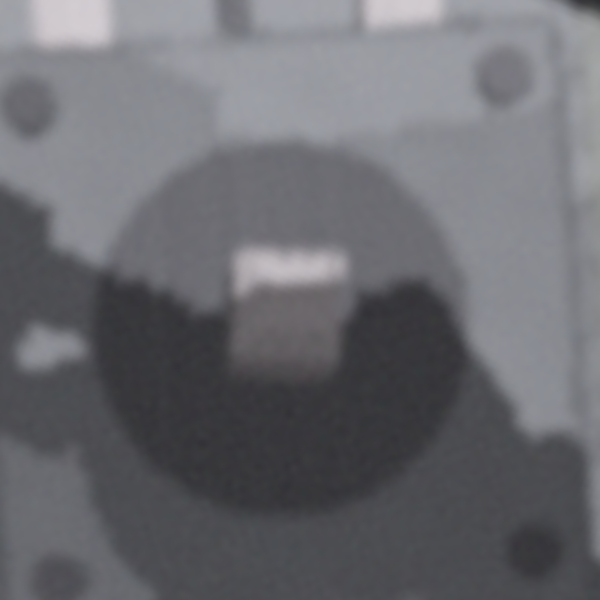

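```bash
python3 -m creep '[{"tx":4,"ty":0,"tz":0,"wx":0,"wy":0,"wz":0,"gripper":-1},{"tx":8,"ty":0,"tz":0,"wx":0,"wy":0,"wz":0,"gripper":-1},{"tx":11,"ty":0,"tz":0,"wx":0,"wy":0,"wz":0,"gripper":-1},{"tx":11,"ty":0,"tz":0,"wx":0,"wy":0,"wz":0,"gripper":-1},{"tx":11,"ty":0,"tz":0,"wx":0,"wy":0,"wz":0,"gripper":-1}]'; python3 - <<'E'
from h import *
from plant import *
w=capture("wrist");np.savez("w2.npz",**w)
P=pts(w,True)
u,v=proj(w,np.array([512.7,162.6,105.]),True);print(u,v);u=int(u);v=int(v)
k=np.zeros((384,512),bool);k[v-40:v+40,u-40:u+40]=1
for z in (106,108,109,110):
    m2=k&(P[...,2]>z)&(P[...,2]<120);print("top",z,m2.sum(),P[m2].mean(0),cv2.minAreaRect(P[m2][:,:2].astype(np.float32)))
n=400;xs=512.5+(200-np.arange(n))*.125;ys=162.5+(200-np.arange(n))*.125
X,Y=np.meshgrid(xs,ys,indexing='ij');a,b=proj(w,np.stack([X,Y,X*0+111],-1),True)
im=cv2.remap(w["frame"],a.astype(np.float32),b.astype(np.float32),cv2.INTER_CUBIC)
cv2.imwrite("pics/w2r.png",cv2.resize(im,None,fx=1.5,fy=1.5)[:,:,::-1])
cv2.imwrite("pics/w2.png",w["frame"][:,:,::-1])
E
```

```text
time: 1.62
tool_pos: [492.8, 163.2, 169.2]
tcp_rot: [2.047, 1.567, -3.07]
contact_force: [-0.0, 0.5, -0.4]
grip_width: 91.8
266.75902333879617 217.67273309444047
top 106 333 [512.36575372 162.8873422  109.48024219] ((512.8595581054688, 162.628173828125), (14.891935348510742, 14.959501266479492), 85.22251892089844)
top 108 273 [512.87355379 162.63292802 110.0400433 ] ((513.1058349609375, 162.4478759765625), (13.6957368850708, 13.730328559875488), 88.29963684082031)
top 109 234 [513.27719713 162.63293689 110.2822503 ] ((513.05029296875, 162.6825408935547), (13.123866081237793, 13.591094970703125), 88.37094116210938)
top 110 163 [513.22356602 162.51023557 110.59629745] ((513.4608154296875, 162.47708129882812), (11.916367530822754, 12.378477096557617), 87.73689270019531)
```

View pics/w2r.png

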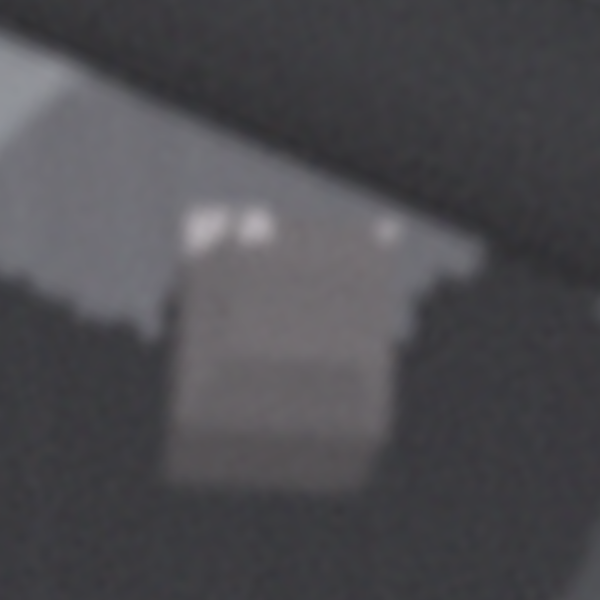

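```bash
python3 go.py 470 -148 240 1.05
```

```text
t 1.6667 p [494.3 163.3 171. ] psi 1.166 q6 -0.995 F [ 0.6 -1.   1.1] w 91.8
t cm [ -6.92 -10.02 -29.57] w [0.116 0.001 0.   ] rows 7.66910656189437 0.9306462130835961
```

```bash
python3 -m creep '[{"tx":-3,"ty":-1,"tz":-3,"wx":0.02,"wy":0,"wz":0,"gripper":-1},{"tx":-6.9,"ty":-10,"tz":-29.6,"wx":0.116,"wy":0,"wz":0,"gripper":-1},{"tx":-6.9,"ty":-10,"tz":-29.6,"wx":0.116,"wy":0,"wz":0,"gripper":-1},{"tx":-6.9,"ty":-10,"tz":-29.6,"wx":0.116,"wy":0,"wz":0,"gripper":-1},{"tx":-6.9,"ty":-10,"tz":-29.6,"wx":0.116,"wy":0,"wz":0,"gripper":-1},{"tx":-6.9,"ty":-10,"tz":-29.6,"wx":0.116,"wy":0,"wz":0,"gripper":-1},{"tx":-6.9,"ty":-10,"tz":-29.6,"wx":0.116,"wy":0,"wz":0,"gripper":-1},{"tx":-6.9,"ty":-10,"tz":-29.6,"wx":0.116,"wy":0,"wz":0,"gripper":-1}]';python3 go.py 470 -148 240 1.05
```

```text
time: 2.33
tool_pos: [469.9, -151.7, 242.5]
tcp_rot: [-1.539, 1.564, -0.49]
contact_force: [-0.1, -0.3, 0.9]
grip_width: 91.9
t 2.3333 p [ 469.9 -151.7  242.5] psi 1.049 q6 -1.516 F [-0.1 -0.3  0.9] w 91.9
t cm [0.25 0.18 0.33] w [-0.001  0.     0.006] rows 0.1079213423979739 0.05123772778964063
```

```bash
python3 -m creep '[{"tx":0,"ty":0,"tz":0,"wx":0,"wy":0,"wz":0,"gripper":-1},{"tx":0,"ty":0,"tz":0,"wx":0,"wy":0,"wz":0,"gripper":-1}]';python3 - <<'E'
from h import *
from plant import *
w=capture("wrist");np.savez("w3.npz",**w);cv2.imwrite("pics/w3.png",w["frame"][:,:,::-1])
P=pts(w,True);H=hsv(w);hh,s,v=H[...,0],H[...,1],H[...,2]
m=((hh<6)|(hh>174))&(s>120)&(v>50)
m=cv2.morphologyEx(m.astype(np.uint8),cv2.MORPH_OPEN,np.ones((2,2)))>0
print("red",m.sum(),np.percentile(P[m][:,2],[5,50,95]))
t=m&(P[...,2]>86.5)
print("redtop rect",cv2.minAreaRect(P[t][:,:2].astype(np.float32)),P[t].mean(0))
y=(hh>22)&(hh<35)&(s>150)&(v>60);print("yellow z",np.percentile(P[y][:,2],[10,30,50,70,90]),y.sum())
k=(v<70)&(P[...,2]>93)&(P[...,2]<106)&(np.hypot(P[...,0]-563,P[...,1]+205)<25)
print("knob",k.sum(),P[k].mean(0),cv2.minEnclosingCircle(P[k][:,:2].astype(np.float32)))
E
```

```text
time: 2.5
tool_pos: [470.1, -150.8, 241.5]
tcp_rot: [-1.441, 1.566, -0.395]
contact_force: [-0.1, 1.2, -0.0]
grip_width: 91.6
red 867 [61.512024   88.92274542 90.2865312 ]
redtop rect ((457.800048828125, -141.30003356933594), (28.290889739990234, 100.52216339111328), 60.66606903076172) [ 488.0359004  -157.79389814   90.01958577]
yellow z [ 2.39293645  3.0384713   3.5072491   4.06397828 12.31487985] 7669
knob 242 [ 564.88505275 -205.83159287   98.24368427] ((563.8692016601562, -205.47421264648438), 11.805936813354492)
```

View pics/w3.png

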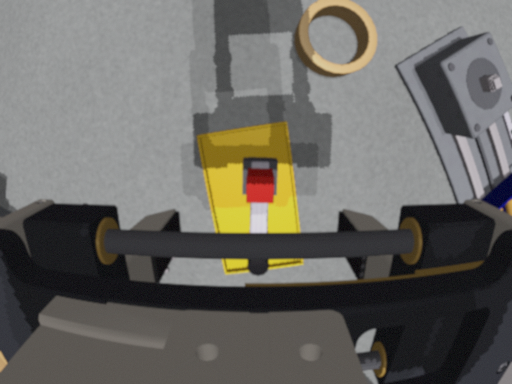

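```bash
python3 - <<'E'
from h import *
w=np.load("w3.npz")
P=pts(w,True);H=hsv(w);hh,s,v=H[...,0],H[...,1],H[...,2]
m=((hh<6)|(hh>174))&(s>120)&(v>50)&(np.hypot(P[...,0]-488,P[...,1]+157)<28)
for z in (84,86.5,88.5):
    t=m&(P[...,2]>z);print(t.sum(),cv2.minAreaRect(P[t][:,:2].astype(np.float32)),P[t].mean(0))
y=(hh>22)&(hh<35)&(s>150)&(v>60)&(P[...,2]<18)&(P[...,2]>0)
print("tray",cv2.minAreaRect(P[y][:,:2].astype(np.float32)))
E
python3 go.py 488 -157.5 51 1.04
```

```text
717 ((487.9869384765625, -158.732666015625), (29.579809188842773, 30.01398277282715), 57.93021011352539) [ 487.05697939 -157.95127497   89.04576038]
698 ((488.0373229980469, -158.76461791992188), (29.57634925842285, 29.901264190673828), 57.9521484375) [ 487.34263467 -158.18725374   89.14459377]
577 ((487.6309509277344, -158.58663940429688), (29.30756187438965, 28.47725486755371), 59.85026168823242) [ 487.56627792 -158.16584343   89.36937782]
tray ((520.0977172851562, -187.3385772705078), (117.90447998046875, 208.22032165527344), 68.44286346435547)
t 2.55 p [ 469.9 -149.3  240.8] psi 1.048 q6 -1.512 F [0.7 2.4 1.1] w 91.9
t cm [18.99 -1.91  0.18] w [0.008 0.001 0.003] rows 4.576906145988081 0.06783268921988808
```

```bash
python3 go.py 488 -158.5 120 1.018; python3 -m creep '[{"tx":3,"ty":-2,"tz":0.1,"wx":0.03,"wy":0,"wz":0,"gripper":-1},{"tx":7,"ty":-2,"tz":0.1,"wx":0.03,"wy":0,"wz":0,"gripper":-1},{"tx":10,"ty":-2,"tz":0.1,"wx":0.03,"wy":0,"wz":0,"gripper":-1},{"tx":12,"ty":-2,"tz":0.1,"wx":0.03,"wy":0,"wz":0,"gripper":-1},{"tx":12,"ty":-2,"tz":0.1,"wx":0.03,"wy":0,"wz":0,"gripper":-1},{"tx":12,"ty":-2,"tz":0.1,"wx":0.03,"wy":0,"wz":0,"gripper":-1},{"tx":12,"ty":-2,"tz":0.1,"wx":0.03,"wy":0,"wz":0,"gripper":-1}]';python3 go.py 488 -158.5 50 1.018
```

```text
t 2.55 p [ 469.9 -149.3  240.8] psi 1.048 q6 -1.512 F [0.7 2.4 1.1] w 91.9
t cm [12.09 -1.99  0.1 ] w [0.03  0.001 0.003] rows 2.937981412732995 0.23918532767833173
time: 3.13
tool_pos: [488.5, -157.7, 120.7]
tcp_rot: [-1.414, 1.568, -0.394]
contact_force: [0.8, 0.2, 0.5]
grip_width: 91.8
t 3.1333 p [ 488.5 -157.7  120.7] psi 1.021 q6 -1.483 F [0.8 0.2 0.5] w 91.8
t cm [ 7.07  0.02 -0.1 ] w [0.003 0.    0.003] rows 1.695223268997897 0.032605131795835275
```

```bash
python3 -m creep '[{"tx":2.5,"ty":0,"tz":-0.05,"wx":0.003,"wy":0,"wz":0,"gripper":-1},{"tx":5,"ty":0,"tz":-0.05,"wx":0.003,"wy":0,"wz":0,"gripper":-1},{"tx":7,"ty":0,"tz":-0.05,"wx":0.003,"wy":0,"wz":0,"gripper":-1},{"tx":7,"ty":0,"tz":-0.05,"wx":0.003,"wy":0,"wz":0,"gripper":-1},{"tx":7,"ty":0,"tz":-0.05,"wx":0.003,"wy":0,"wz":0,"gripper":-1},{"tx":7,"ty":0,"tz":-0.05,"wx":0.003,"wy":0,"wz":0,"gripper":1},{"tx":7,"ty":0,"tz":-0.05,"wx":0.003,"wy":0,"wz":0,"gripper":1},{"tx":7,"ty":0,"tz":-0.05,"wx":0.003,"wy":0,"wz":0,"gripper":1}]'; python3 -m creep '[{"tx":0,"ty":0,"tz":0,"wx":0,"wy":0,"wz":0,"gripper":1},{"tx":0,"ty":0,"tz":0,"wx":0,"wy":0,"wz":0,"gripper":1},{"tx":0,"ty":0,"tz":0,"wx":0,"wy":0,"wz":0,"gripper":1},{"tx":0,"ty":0,"tz":0,"wx":0,"wy":0,"wz":0,"gripper":1}]'
```

```text
time: 3.8
tool_pos: [487.9, -159.0, 50.4]
tcp_rot: [-1.446, 1.568, -0.43]
contact_force: [-0.4, -1.4, 0.2]
grip_width: 76.8
time: 4.13
tool_pos: [486.9, -158.7, 48.9]
tcp_rot: [-1.084, 1.571, -0.068]
contact_force: [-0.2, 0.0, 0.1]
grip_width: 49.7
```

```bash
python3 -m creep '[{"tx":0,"ty":0,"tz":0,"wx":0,"wy":0,"wz":0,"gripper":1},{"tx":0,"ty":0,"tz":0,"wx":0,"wy":0,"wz":0,"gripper":1},{"tx":0,"ty":0,"tz":0,"wx":0,"wy":0,"wz":0,"gripper":1},{"tx":0,"ty":0,"tz":0,"wx":0,"wy":0,"wz":0,"gripper":1},{"tx":0,"ty":0,"tz":0,"wx":0,"wy":0,"wz":0,"gripper":1},{"tx":0,"ty":0,"tz":0,"wx":0,"wy":0,"wz":0,"gripper":1}]'; python3 go.py 488 -158.5 50 1.018
```

```text
time: 4.63
tool_pos: [486.8, -158.7, 48.7]
tcp_rot: [1.177, 1.571, 2.192]
contact_force: [0.1, -0.4, -0.2]
grip_width: 29.7
t 4.6333 p [ 486.8 -158.7   48.7] psi 1.016 q6 -1.481 F [ 0.1 -0.4 -0.2] w 29.7
t cm [-0.13 -0.09  0.08] w [-0.002  0.    -0.   ] rows 0.042947073212513134 0.016953087364752643
```

```bash
python3 -m creep '[{"tx":-1,"ty":0,"tz":0,"wx":0,"wy":0,"wz":0,"gripper":1},{"tx":-3,"ty":0,"tz":0,"wx":0,"wy":0,"wz":0,"gripper":1},{"tx":-6,"ty":0,"tz":0,"wx":0,"wy":0,"wz":0,"gripper":1},{"tx":-10,"ty":0,"tz":0,"wx":0,"wy":0,"wz":0,"gripper":1},{"tx":-14,"ty":0,"tz":0,"wx":0,"wy":0,"wz":0,"gripper":1},{"tx":-16,"ty":0,"tz":0,"wx":0,"wy":0,"wz":0,"gripper":1},{"tx":-17,"ty":0,"tz":0,"wx":0,"wy":0,"wz":0,"gripper":1},{"tx":-17,"ty":0,"tz":0,"wx":0,"wy":0,"wz":0,"gripper":1}]';python3 - <<'E'
from h import *
from plant import *
w=capture("wrist");np.savez("w4.npz",**w);cv2.imwrite("pics/w4.png",w["frame"][:,:,::-1])
E
python3 go.py 513 162.6 220 3.107
```

```text
time: 5.3
tool_pos: [487.4, -158.8, 220.7]
tcp_rot: [-1.453, 1.567, -0.437]
contact_force: [0.9, -0.5, -5.6]
grip_width: 30.0
t 5.35 p [ 486.5 -158.5  218.6] psi 1.016 q6 -1.481 F [-0.2 -0.5 -6.5] w 29.7
t cm [-0.14 14.66 28.69] w [-2.091  0.    -0.   ] rows 7.725386527067194 16.72801304042158
```

View pics/w4.png

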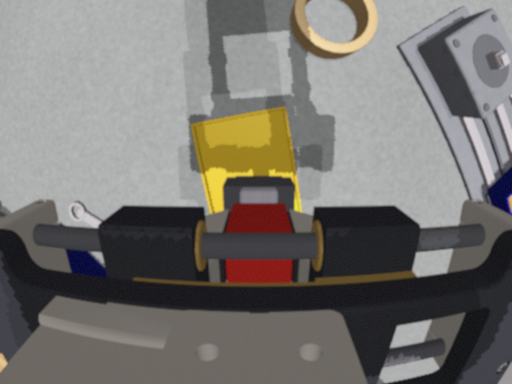

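```bash
python3 - <<'E'
from h import *
from plant import *
w=np.load("w4.npz");o=get_obs();T=rm(o["tcp_rot"])
P=(pts(w,True)-np.array(o["tool_pos"]))@T
H=hsv(w);hh,s,v=H[...,0],H[...,1],H[...,2]
m=((hh<6)|(hh>174))&(s>120)&(v>50);m[:,:210]=0;m[:,310:]=0
print("red",m.sum(),np.percentile(P[m],[2,10,50,90,98],axis=0).round(1))
# front face columns
f=m&(P[...,0]>-35)
print("front",f.sum(),np.median(P[f],0))
b=np.zeros_like(m);b[178:205,225:295]=1;b&=~m&(P[...,2]>-30)&(P[...,2]<30)&(P[...,0]>-20)&(P[...,0]<60)
print("hub",b.sum(),np.percentile(P[b],[2,10,50,90,98],axis=0).round(1))
E
```

```text
red 3361 [[-82.6 -11.3 -13.5]
 [-43.4  -9.  -11. ]
 [-38.8  12.    1. ]
 [-10.4  12.6  13.1]
 [ -1.9  22.3  15.6]]
front 1462 [-20.09804303  12.31257657   0.78005675]
hub 1810 [[  1.7   8.7 -19. ]
 [  3.1  11.5 -15.7]
 [ 13.2  17.7   1.3]
 [ 27.1  19.5  18.8]
 [ 33.1  19.6  22. ]]
```

```bash
python3 -m creep '[{"tx":0,"ty":1,"tz":2,"wx":-0.1,"wy":0,"wz":0,"gripper":1},{"tx":0,"ty":3,"tz":5,"wx":-0.22,"wy":0,"wz":0,"gripper":1},{"tx":0,"ty":5,"tz":8,"wx":-0.34,"wy":0,"wz":0,"gripper":1},{"tx":0,"ty":6.5,"tz":11,"wx":-0.46,"wy":0,"wz":0,"gripper":1},{"tx":0,"ty":8,"tz":14,"wx":-0.58,"wy":0,"wz":0,"gripper":1},{"tx":0,"ty":9.5,"tz":17,"wx":-0.7,"wy":0,"wz":0,"gripper":1},{"tx":0,"ty":10.5,"tz":19.5,"wx":-0.82,"wy":0,"wz":0,"gripper":1},{"tx":0,"ty":11.5,"tz":22,"wx":-0.94,"wy":0,"wz":0,"gripper":1}]'; python3 go.py 512.6 160 200 3.107
```

```text
time: 6.02
tool_pos: [503.4, 90.6, 215.9]
tcp_rot: [1.191, 1.565, -3.13]
contact_force: [0.5, -0.7, -5.4]
grip_width: 30.1
t 6.0167 p [503.4  90.6 215.9] psi 1.963 q6 -1.935 F [ 0.5 -0.7 -5.4] w 30.1
t cm [ 1.58 -3.51  6.05] w [-1.144  0.005 -0.003] rows 1.7208675664052913 9.154908066120864
```

```bash
python3 go.py 512.6 160 200 3.107; python3 -m creep '[{"tx":0.2,"ty":-0.5,"tz":1.5,"wx":-0.12,"wy":0,"wz":0,"gripper":1},{"tx":0.4,"ty":-1,"tz":3,"wx":-0.24,"wy":0,"wz":0,"gripper":1},{"tx":0.8,"ty":-2,"tz":4.5,"wx":-0.36,"wy":0,"wz":0,"gripper":1},{"tx":1.2,"ty":-3,"tz":5.5,"wx":-0.48,"wy":0,"wz":0,"gripper":1},{"tx":1.5,"ty":-3.5,"tz":6,"wx":-0.6,"wy":0,"wz":0,"gripper":1},{"tx":1.5,"ty":-3.5,"tz":6,"wx":-0.72,"wy":0,"wz":0,"gripper":1},{"tx":1.5,"ty":-3.5,"tz":6,"wx":-0.84,"wy":0,"wz":0,"gripper":1},{"tx":1.5,"ty":-3.5,"tz":6,"wx":-0.96,"wy":0,"wz":0,"gripper":1}]'; python3 go.py 512.6 160 200 3.107
```

```text
t 6.0167 p [503.4  90.6 215.9] psi 1.963 q6 -1.935 F [ 0.5 -0.7 -5.4] w 30.1
t cm [ 1.58 -3.51  6.05] w [-1.144  0.005 -0.003] rows 1.7208675664052913 9.154908066120864
time: 6.68
tool_pos: [513.2, 157.7, 200.4]
tcp_rot: [0.378, 1.564, -2.983]
contact_force: [0.2, -0.0, -4.7]
grip_width: 30.0
t 6.6833 p [513.2 157.7 200.4] psi 2.922 q6 -2.767 F [ 0.2 -0.  -4.7] w 30.0
t cm [ 0.04 -0.22  0.11] w [-0.185  0.006 -0.002] rows 0.05913968450424375 1.477373740190981
```

```bash
python3 -m creep '[{"tx":0,"ty":0,"tz":0,"wx":-0.1,"wy":0,"wz":0,"gripper":1},{"tx":0,"ty":0,"tz":0,"wx":-0.175,"wy":0,"wz":0,"gripper":1},{"tx":0,"ty":0,"tz":0,"wx":-0.175,"wy":0,"wz":0,"gripper":1},{"tx":0,"ty":0,"tz":0,"wx":-0.175,"wy":0,"wz":0,"gripper":1},{"tx":0,"ty":0,"tz":0,"wx":-0.175,"wy":0,"wz":0,"gripper":1}]'; python3 - <<'E'
from h import *
from plant import *
for n in("scene","wrist"):
    w=capture(n);np.savez(n+"5.npz",**w)
    if n=="scene": x=w["frame"][180:260,270:360]
    else: x=w["frame"]
    s=min(780/x.shape[1],580/x.shape[0]);cv2.imwrite(f"pics/{n}5.png",cv2.resize(x,None,fx=s,fy=s,interpolation=cv2.INTER_CUBIC)[:,:,::-1])
E
python3 go.py 512.6 160 200 3.107;
```

```text
time: 7.1
tool_pos: [514.2, 157.6, 202.3]
tcp_rot: [0.192, 1.568, -3.003]
contact_force: [0.3, -0.1, -4.8]
grip_width: 29.6
t 7.2 p [514.6 157.6 203. ] psi 3.089 q6 -2.935 F [ 0.4  0.9 -4.8] w 30.2
t cm [ 0.3  -0.23  0.21] w [-0.018  0.001 -0.   ] rows 0.1041901359954101 0.14072112265318473
```

View pics/scene5.png

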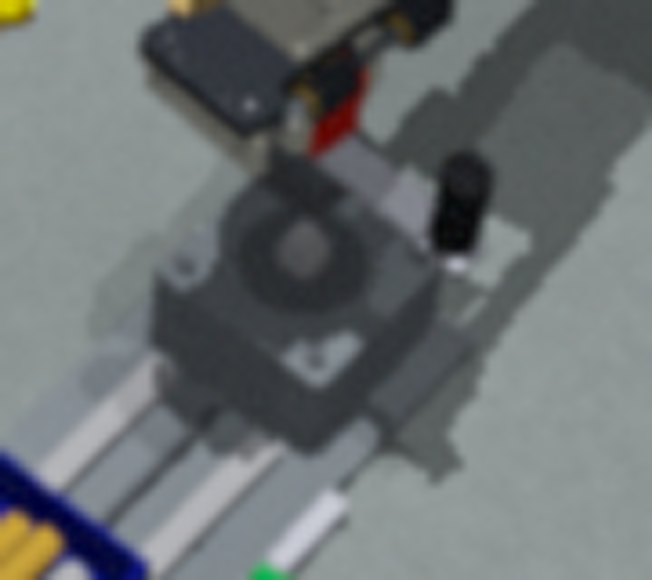

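View pics/wrist5.png

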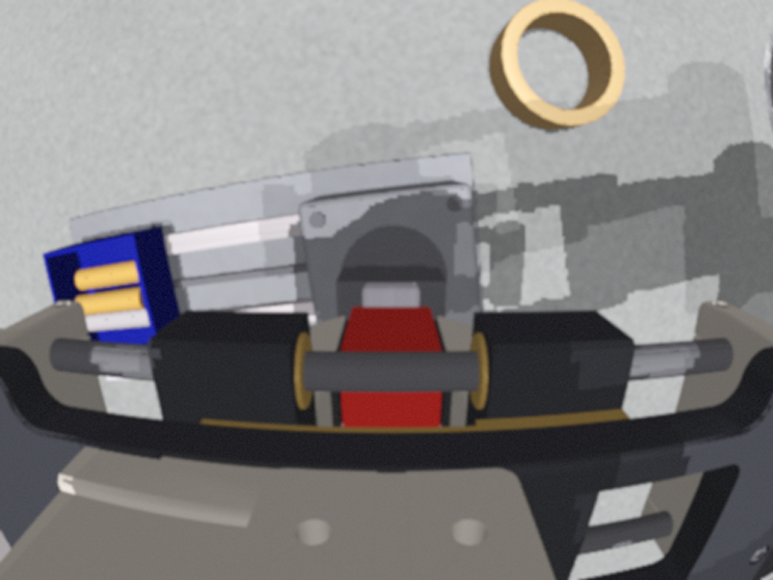

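```bash
python3 - <<'E'
from h import *
w=np.load("scene5.npz");P=pts(w);H=hsv(w);v=H[...,2]
k=np.zeros(v.shape,bool);k[198:218,328:342]=1
k&=(v<60)&(P[...,2]>185)
t=k&(P[...,2]>248);print("knob",k.sum(),P[k][:,2].max(),t.sum(),P[t].mean(0),cv2.minEnclosingCircle(P[t][:,:2].astype(np.float32)))
ball=P[k][:,:2];print("all knob circ",cv2.minEnclosingCircle(ball.astype(np.float32)))
w=np.load("scene0.npz");P=pts(w)
s=np.zeros(v.shape,bool);s[205:225,300:325]=1;s&=(P[...,2]>107)&(P[...,2]<118)
print("shaft top scene",s.sum(),P[s].mean(0))
g=np.zeros(v.shape,bool);g[190:250,280:345]=1;g&=(P[...,2]>83)&(P[...,2]<88);print(cv2.minAreaRect(P[g][:,:2].astype(np.float32)))
E
```

```text
knob 90 254.6025740007949 35 [520.14949256 251.42925587 251.22800837] ((519.9422607421875, 251.2916259765625), 12.702363014221191)
all knob circ ((521.3759155273438, 251.34390258789062), 13.24636459350586)
shaft top scene 12 [513.09486714 164.92702624 110.35234387]
((514.7160034179688, 164.94534301757812), (110.71915435791016, 109.03004455566406), 4.182677745819092)
```

```bash
python3 go.py 512.6 160.5 163 3.107; python3 -m creep '[{"tx":1.5,"ty":-0.2,"tz":0.2,"wx":-0.018,"wy":0,"wz":0,"gripper":1},{"tx":3,"ty":-0.28,"tz":0.2,"wx":-0.018,"wy":0,"wz":0,"gripper":1},{"tx":4,"ty":-0.28,"tz":0.2,"wx":-0.018,"wy":0,"wz":0,"gripper":1},{"tx":4,"ty":-0.28,"tz":0.2,"wx":-0.018,"wy":0,"wz":0,"gripper":1},{"tx":4,"ty":-0.28,"tz":0.2,"wx":-0.018,"wy":0,"wz":0,"gripper":1},{"tx":4,"ty":-0.28,"tz":0.2,"wx":-0.018,"wy":0,"wz":0,"gripper":1}]'; python3 go.py 512.6 160.5 130 3.107
```

```text
t 7.2 p [514.6 157.6 203. ] psi 3.089 q6 -2.935 F [ 0.4  0.9 -4.8] w 30.2
t cm [ 4.   -0.28  0.21] w [-0.018  0.001 -0.   ] rows 0.9637529432219147 0.14072112265318473
time: 7.7
tool_pos: [513.6, 160.6, 164.5]
tcp_rot: [-2.926, 1.569, 0.183]
contact_force: [0.3, 1.0, -5.2]
grip_width: 29.8
t 7.7 p [513.6 160.6 164.5] psi 3.109 q6 -2.948 F [ 0.3  1.  -5.2] w 29.8
t cm [3.45 0.01 0.1 ] w [ 0.002 -0.001  0.   ] rows 0.8269007445578435 0.016635690831767348
```

```bash
python3 -m creep '[{"tx":0.4,"ty":0,"tz":0.1,"wx":0,"wy":0,"wz":0,"gripper":1},{"tx":0.8,"ty":0,"tz":0.1,"wx":0,"wy":0,"wz":0,"gripper":1},{"tx":1.2,"ty":0,"tz":0.1,"wx":0,"wy":0,"wz":0,"gripper":1},{"tx":1.2,"ty":0,"tz":0.1,"wx":0,"wy":0,"wz":0,"gripper":1},{"tx":1.2,"ty":0,"tz":0.1,"wx":0,"wy":0,"wz":0,"gripper":1}]'; python3 go.py 512.6 160.5 130 3.107
```

```text
time: 8.12
tool_pos: [511.9, 160.6, 151.5]
tcp_rot: [0.072, 1.57, -3.103]
contact_force: [-0.1, 1.5, -5.0]
grip_width: 29.8
t 8.1167 p [511.9 160.6 151.5] psi 3.109 q6 -2.948 F [-0.1  1.5 -5. ] w 29.8
t cm [ 2.15  0.   -0.08] w [ 0.002  0.001 -0.   ] rows 0.5155292967298244 0.016377644801914282
```

```bash
python3 -m creep '[{"tx":0.3,"ty":0,"tz":-0.05,"wx":0,"wy":0,"wz":0,"gripper":1},{"tx":0.6,"ty":0,"tz":-0.05,"wx":0,"wy":0,"wz":0,"gripper":1},{"tx":0.9,"ty":0,"tz":-0.05,"wx":0,"wy":0,"wz":0,"gripper":1},{"tx":0.9,"ty":0,"tz":-0.05,"wx":0,"wy":0,"wz":0,"gripper":1}]'; python3 go.py 512.6 160.5 130 3.107
```

```text
time: 8.45
tool_pos: [512.1, 160.5, 142.0]
tcp_rot: [0.116, 1.569, -3.058]
contact_force: [-0.7, -0.5, -5.3]
grip_width: 30.1
t 8.45 p [512.1 160.5 142. ] psi 3.109 q6 -2.948 F [-0.7 -0.5 -5.3] w 30.1
t cm [ 1.2   0.   -0.05] w [ 0.002  0.001 -0.   ] rows 0.2874940635723764 0.018966569973605255
```

Smooth, past the taper with no contact. Continue to the seat.

```bash
python3 -m creep '[{"tx":0.3,"ty":0,"tz":0,"wx":0,"wy":0,"wz":0,"gripper":1},{"tx":0.6,"ty":0,"tz":0,"wx":0,"wy":0,"wz":0,"gripper":1},{"tx":0.9,"ty":0,"tz":0,"wx":0,"wy":0,"wz":0,"gripper":1},{"tx":1.1,"ty":0,"tz":0,"wx":0,"wy":0,"wz":0,"gripper":1},{"tx":1.15,"ty":0,"tz":0,"wx":0,"wy":0,"wz":0,"gripper":1}]'; python3 go.py 512.6 160.5 130 3.107
```

```text
time: 8.87
tool_pos: [512.3, 160.6, 130.7]
tcp_rot: [0.081, 1.57, -3.093]
contact_force: [0.2, -0.3, -5.1]
grip_width: 29.9
t 8.8667 p [512.3 160.6 130.7] psi 3.109 q6 -2.948 F [ 0.2 -0.3 -5.1] w 29.9
t cm [ 0.07  0.   -0.03] w [ 0.002  0.001 -0.   ] rows 0.01915506832894166 0.017137885036145835
```

```bash
python3 -m creep '[{"tx":0.1,"ty":0,"tz":0,"wx":0,"wy":0,"wz":0,"gripper":1},{"tx":0.2,"ty":0,"tz":0,"wx":0,"wy":0,"wz":0,"gripper":1},{"tx":0.2,"ty":0,"tz":0,"wx":0,"wy":0,"wz":0,"gripper":1}]'; python3 go.py 512.6 160.5 130 3.107
```

```text
time: 9.12
tool_pos: [512.7, 160.6, 129.7]
tcp_rot: [-2.845, 1.57, 0.264]
contact_force: [-0.0, -0.5, -0.8]
grip_width: 30.0
t 9.1167 p [512.7 160.6 129.7] psi 3.109 q6 -2.948 F [-0.  -0.5 -0.8] w 30.0
t cm [-0.03  0.01  0.  ] w [ 0.002 -0.001  0.   ] rows 0.008460751670547021 0.01702436537348324
```

```bash
python3 -m creep '[{"tx":0,"ty":0,"tz":0.01,"wx":0.1,"wy":0,"wz":0,"gripper":1},{"tx":0,"ty":0,"tz":0.03,"wx":0.2,"wy":0,"wz":0,"gripper":1},{"tx":0,"ty":-0.01,"tz":0.04,"wx":0.3,"wy":0,"wz":0,"gripper":1},{"tx":0,"ty":-0.01,"tz":0.05,"wx":0.4,"wy":0,"wz":0,"gripper":1},{"tx":0,"ty":-0.02,"tz":0.06,"wx":0.5,"wy":0,"wz":0,"gripper":1},{"tx":0,"ty":-0.02,"tz":0.07,"wx":0.6,"wy":0,"wz":0,"gripper":1}]'; python3 - <<'E'
from plant import *
import numpy as np
o=get_obs();print(np.round(o["contact_force"],1),np.round(o["moment"],2),o["time"])
E
python3 go.py 512.6 160.5 130 3.107
```

```text
time: 9.62
tool_pos: [511.9, 160.8, 129.7]
tcp_rot: [-2.605, 1.57, -0.1]
contact_force: [-0.9, -1.7, -2.4]
grip_width: 29.5
[-0.9 -1.7 -2.4] [0.06 0.35 0.23] 9.6167
t 9.6167 p [511.9 160.8 129.7] psi 2.505 q6 -2.343 F [-0.9 -1.7 -2.4] w 29.5
t cm [-0.03 -0.02 -0.07] w [-0.602 -0.001  0.   ] rows 0.01933280929559945 4.819230307999912
```

```bash
python3 -m creep '[{"tx":0,"ty":0,"tz":0.01,"wx":0.1,"wy":0,"wz":0,"gripper":1},{"tx":0,"ty":0,"tz":0.03,"wx":0.2,"wy":0,"wz":0,"gripper":1},{"tx":0,"ty":-0.01,"tz":0.04,"wx":0.3,"wy":0,"wz":0,"gripper":1},{"tx":0,"ty":-0.01,"tz":0.05,"wx":0.4,"wy":0,"wz":0,"gripper":1},{"tx":0,"ty":-0.02,"tz":0.06,"wx":0.5,"wy":0,"wz":0,"gripper":1},{"tx":0,"ty":-0.02,"tz":0.07,"wx":0.6,"wy":0,"wz":0,"gripper":1},{"tx":0,"ty":-0.03,"tz":0.08,"wx":0.7,"wy":0,"wz":0,"gripper":1},{"tx":0,"ty":-0.04,"tz":0.09,"wx":0.8,"wy":0,"wz":0,"gripper":1}]'; python3 - <<'E'
from plant import *
import numpy as np
o=get_obs();print(np.round(o["contact_force"],1),np.round(o["moment"],2),o["time"])
from h import *
c=capture("top");np.savez("top6.npz",**c);x=c["frame"][110:235,160:245];cv2.imwrite("pics/top6.png",cv2.resize(x,None,fx=4.5,fy=4.5,interpolation=cv2.INTER_CUBIC)[:,:,::-1])
E
python3 go.py 512.6 160.5 130 3.107
```

```text
time: 10.28
tool_pos: [511.4, 161.8, 129.7]
tcp_rot: [-1.463, 1.57, 0.242]
contact_force: [-0.3, 1.0, -1.5]
grip_width: 30.0
[-0.3  1.  -1.5] [0.07 0.24 0.18] 10.2833
t 10.3333 p [511.4 161.8 129.7] psi 1.699 q6 -1.535 F [-2.1 -0.4 -1.8] w 29.8
t cm [-0.03 -0.1  -0.14] w [-1.408e+00 -0.000e+00  1.000e-03] rows 0.042523677677078334 11.267197145083534
```

View pics/top6.png

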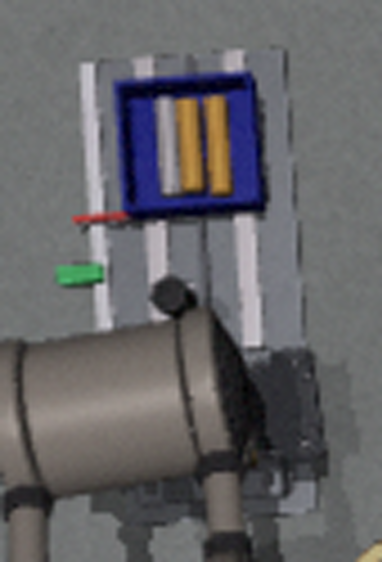

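```bash
python3 -m creep '[{"tx":0,"ty":0,"tz":0.01,"wx":0.1,"wy":0,"wz":0,"gripper":1},{"tx":0,"ty":0,"tz":0.03,"wx":0.2,"wy":0,"wz":0,"gripper":1},{"tx":0,"ty":-0.01,"tz":0.04,"wx":0.3,"wy":0,"wz":0,"gripper":1},{"tx":0,"ty":-0.01,"tz":0.05,"wx":0.4,"wy":0,"wz":0,"gripper":1},{"tx":0,"ty":-0.02,"tz":0.06,"wx":0.5,"wy":0,"wz":0,"gripper":1},{"tx":0,"ty":-0.02,"tz":0.07,"wx":0.6,"wy":0,"wz":0,"gripper":1},{"tx":0,"ty":-0.03,"tz":0.08,"wx":0.7,"wy":0,"wz":0,"gripper":1},{"tx":0,"ty":-0.04,"tz":0.09,"wx":0.8,"wy":0,"wz":0,"gripper":1}]';python3 -m creep '[{"tx":0,"ty":0,"tz":0.01,"wx":0.1,"wy":0,"wz":0,"gripper":1},{"tx":0,"ty":0,"tz":0.03,"wx":0.2,"wy":0,"wz":0,"gripper":1},{"tx":0,"ty":-0.01,"tz":0.04,"wx":0.3,"wy":0,"wz":0,"gripper":1},{"tx":0,"ty":-0.01,"tz":0.05,"wx":0.4,"wy":0,"wz":0,"gripper":1},{"tx":0,"ty":-0.02,"tz":0.06,"wx":0.5,"wy":0,"wz":0,"gripper":1},{"tx":0,"ty":-0.02,"tz":0.07,"wx":0.6,"wy":0,"wz":0,"gripper":1},{"tx":0,"ty":-0.03,"tz":0.08,"wx":0.7,"wy":0,"wz":0,"gripper":1},{"tx":0,"ty":-0.04,"tz":0.09,"wx":0.8,"wy":0,"wz":0,"gripper":1}]'; python3 - <<'E'
from plant import *
import numpy as np
o=get_obs();print(np.round(o["contact_force"],1),np.round(o["moment"],2),o["time"])
E
python3 go.py 512.6 160.5 130 0
```

```text
time: 11.0
tool_pos: [511.8, 162.8, 129.7]
tcp_rot: [-0.458, 1.57, 0.449]
contact_force: [-0.9, 0.3, -1.2]
grip_width: 29.8
time: 11.67
tool_pos: [512.7, 163.3, 129.7]
tcp_rot: [0.316, 1.57, 0.422]
contact_force: [-1.1, 0.9, -1.6]
grip_width: 29.8
[-1.1  0.9 -1.6] [-0.04  0.16  0.23] 11.6667
t 11.6667 p [512.7 163.3 129.7] psi 0.107 q6 0.059 F [-1.1  0.9 -1.6] w 29.8
t cm [-0.03 -0.28 -0.04] w [ 0.107  0.001 -0.   ] rows 0.06770359070831106 0.8557203734403896
```

```bash
python3 -m creep '[{"tx":0,"ty":0,"tz":0.01,"wx":0.1,"wy":0,"wz":0,"gripper":1},{"tx":0,"ty":0,"tz":0.03,"wx":0.2,"wy":0,"wz":0,"gripper":1},{"tx":0,"ty":-0.01,"tz":0.04,"wx":0.3,"wy":0,"wz":0,"gripper":1},{"tx":0,"ty":-0.01,"tz":0.05,"wx":0.4,"wy":0,"wz":0,"gripper":1},{"tx":0,"ty":-0.02,"tz":0.06,"wx":0.5,"wy":0,"wz":0,"gripper":1},{"tx":0,"ty":-0.02,"tz":0.07,"wx":0.6,"wy":0,"wz":0,"gripper":1},{"tx":0,"ty":-0.03,"tz":0.08,"wx":0.7,"wy":0,"wz":0,"gripper":1},{"tx":0,"ty":-0.04,"tz":0.09,"wx":0.8,"wy":0,"wz":0,"gripper":1}]';python3 -m creep '[{"tx":0,"ty":0,"tz":0.01,"wx":0.1,"wy":0,"wz":0,"gripper":1},{"tx":0,"ty":0,"tz":0.03,"wx":0.2,"wy":0,"wz":0,"gripper":1},{"tx":0,"ty":-0.01,"tz":0.04,"wx":0.3,"wy":0,"wz":0,"gripper":1},{"tx":0,"ty":-0.01,"tz":0.04,"wx":0.35,"wy":0,"wz":0,"gripper":1},{"tx":0,"ty":-0.01,"tz":0.04,"wx":0.35,"wy":0,"wz":0,"gripper":1}]'; cat > meas.py <<'E'
from plant import *
from h import *
import sys
o=get_obs();print(np.round(o["contact_force"],1),np.round(o["moment"],2),o["time"])
n=sys.argv[1]
u=np.array([np.cos(.063),np.sin(.063),0])
for cam in("top","scene"):
    w=capture(cam);np.savez(f"{cam}{n}.npz",**w);H=hsv(w);hh,s,v=H[...,0].astype(int),H[...,1],H[...,2]
    pu,pv=proj(w,np.array([660.,245,40]))
    roi=np.zeros(hh.shape,bool);a,b=int(pv),int(pu);roi[a-25:a+25,b-25:b+25]=1
    r=roi&((hh<10)|(hh>170))&(s>90)&(v>50);g=roi&(hh>45)&(hh<80)&(s>100)
    for k,m,z in(("ptr",r,43.),("flag",g,30.)):
        vv,uu=np.nonzero(m)
        if len(vv)==0: print(cam,k,"none");continue
        q=plane(w,uu.astype(float),vv.astype(float),z)@u
        y=plane(w,uu.astype(float),vv.astype(float),z)[:,1]
        print(cam,k,len(vv),"s mean",q.mean().round(2),"range",q.min().round(1),q.max().round(1),"y",y.min().round(0),y.max().round(0))
    x=w["frame"][a-30:a+30,b-40:b+40];cv2.imwrite(f"pics/{cam}{n}.png",cv2.resize(x,None,fx=9,fy=9,interpolation=cv2.INTER_CUBIC)[:,:,::-1])
E
python3 meas.py 7;python3 go.py 512.6 160.5 130 0
```

```text
time: 12.33
tool_pos: [513.8, 162.9, 129.7]
tcp_rot: [0.918, 1.57, 0.225]
contact_force: [-0.4, 0.2, -2.0]
grip_width: 30.0
time: 12.75
tool_pos: [514.1, 162.5, 129.7]
tcp_rot: [1.278, 1.57, 0.237]
contact_force: [-1.1, -0.1, -2.3]
grip_width: 29.8
[-1.1 -0.1 -2.3] [-0.12  0.25  0.07] 12.75
top ptr 17 s mean 659.61 range 654.2 712.8 y 167.0 264.0
top flag 36 s mean 648.67 range 641.5 656.4 y 249.0 281.0
scene ptr 17 s mean 658.6 range 655.2 661.7 y 226.0 260.0
scene flag 27 s mean 654.58 range 645.6 663.3 y 262.0 285.0
t 12.85 p [514.  162.5 129.7] psi -1.038 q6 1.202 F [ 0.2 -0.  -0.8] w 29.8
t cm [-0.03 -0.23  0.1 ] w [-1.038e+00  1.000e-03 -1.000e-03] rows 0.06032787486866942 8.303900098436296
```

View pics/top7.png

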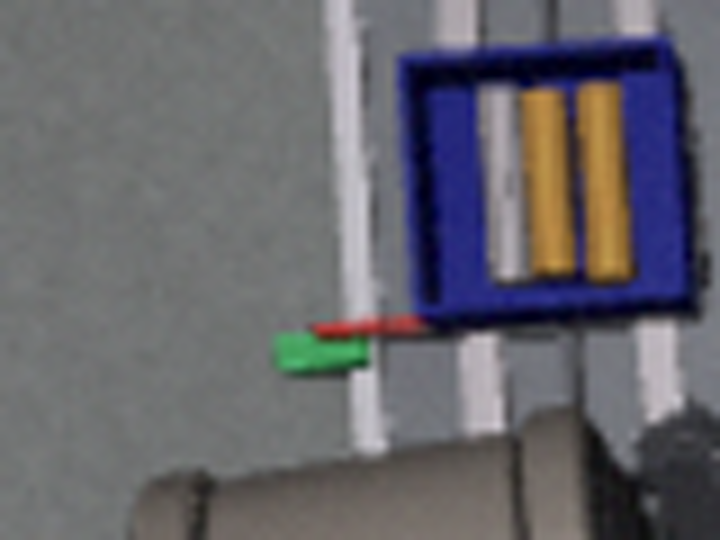

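View pics/scene7.png

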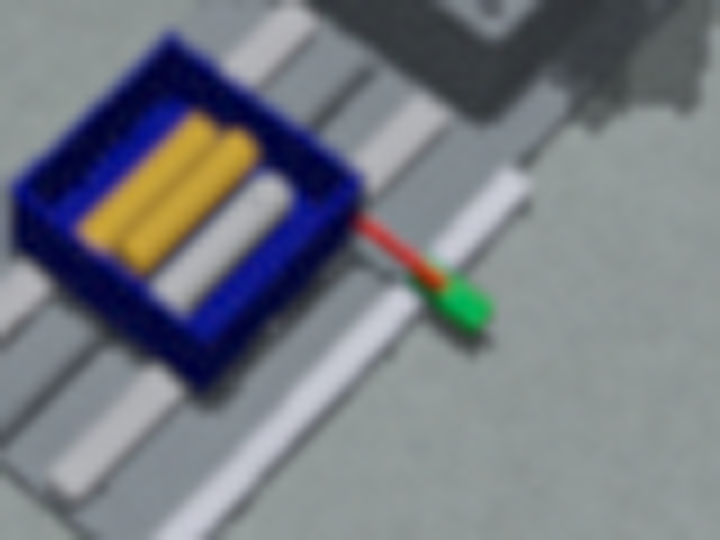

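```bash
cat > m2.py <<'E'
from h import *
import sys
n=sys.argv[1]
for a in (.060,.066):
  u=np.array([np.cos(a),np.sin(a),0])
  for cam,f,z in(("top","0","flag"),("scene","0","flag"),("top","0","p"),("scene","0","p"),("top",n,"p"),("scene",n,"p")):
    w=np.load(cam+f+".npz");H=hsv(w);hh,s,v=H[...,0].astype(int),H[...,1],H[...,2]
    vv,uu=np.mgrid[0:384,0:512].astype(float)
    if z=="flag": m=(hh>45)&(hh<80)&(s>100);q=plane(w,uu,vv,30.)
    else: m=((hh<10)|(hh>170))&(s>90)&(v>50);q=plane(w,uu,vv,43.)
    m&=(q[...,1]>228)&(q[...,1]<300)&(q[...,0]>600)&(q[...,0]<720)
    # weight by green/red excess
    fr=w["frame"].astype(float);e=(fr[...,1]-fr[...,[0,2]].max(-1)) if z=="flag" else fr[...,0]-fr[...,1:].max(-1)
    m2=(cv2.dilate(m.astype(np.uint8),np.ones((3,3)))>0)&(e>15)
    S=q@u;print(a,cam,f,z,m.sum(),S[m].mean().round(2),"weighted",((S*e)[m2].sum()/e[m2].sum()).round(2),"y",q[m][:,1].min().round(),q[m][:,1].max().round())
E
python3 m2.py 7
```

```text
0.06 top 0 flag 41 649.05 weighted 649.48 y 249.0 281.0
0.06 scene 0 flag 41 653.16 weighted 652.85 y 251.0 285.0
0.06 top 0 p 21 705.8 weighted 705.93 y 229.0 267.0
0.06 scene 0 p 19 707.67 weighted 707.69 y 228.0 270.0
0.06 top 7 p 15 655.82 weighted 655.85 y 229.0 264.0
0.06 scene 7 p 16 658.1 weighted 657.89 y 229.0 260.0
0.066 top 0 flag 41 650.4 weighted 650.83 y 249.0 281.0
0.066 scene 0 flag 41 654.53 weighted 654.23 y 251.0 285.0
0.066 top 0 p 21 707.02 weighted 707.15 y 229.0 267.0
0.066 scene 0 p 19 708.89 weighted 708.92 y 228.0 270.0
0.066 top 7 p 15 657.03 weighted 657.08 y 229.0 264.0
0.066 scene 7 p 16 659.32 weighted 659.11 y 229.0 260.0
```

```bash
python3 -m creep '[{"tx":0,"ty":0,"tz":0.01,"wx":0.1,"wy":0,"wz":0,"gripper":1},{"tx":0,"ty":0,"tz":0.03,"wx":0.2,"wy":0,"wz":0,"gripper":1},{"tx":0,"ty":-0.01,"tz":0.04,"wx":0.3,"wy":0,"wz":0,"gripper":1},{"tx":0,"ty":-0.01,"tz":0.05,"wx":0.38,"wy":0,"wz":0,"gripper":1},{"tx":0,"ty":-0.01,"tz":0.05,"wx":0.44,"wy":0,"wz":0,"gripper":1},{"tx":0,"ty":-0.01,"tz":0.05,"wx":0.44,"wy":0,"wz":0,"gripper":1},{"tx":0,"ty":-0.01,"tz":0.05,"wx":0.44,"wy":0,"wz":0,"gripper":1}]'; python3 meas.py 8;python3 m2.py 8 | grep " 8 "; python3 go.py 512.6 160.5 130 0
```

```text
time: 13.43
tool_pos: [514.2, 162.0, 129.7]
tcp_rot: [1.632, 1.57, 0.155]
contact_force: [0.2, -0.8, 1.4]
grip_width: 29.7
[ 0.2 -0.8  1.4] [-0.18  0.21 -0.01] 13.4333
top ptr 20 s mean 649.83 range 647.2 652.5 y 226.0 264.0
top flag 27 s mean 648.51 range 643.5 656.4 y 249.0 281.0
scene ptr 19 s mean 652.94 range 649.5 656.0 y 223.0 268.0
scene flag 36 s mean 654.98 range 645.6 664.0 y 251.0 285.0
0.06 top 8 p 18 649.31 weighted 649.74 y 229.0 264.0
0.06 scene 8 p 17 652.39 weighted 652.04 y 229.0 268.0
0.066 top 8 p 18 650.53 weighted 650.95 y 229.0 264.0
0.066 scene 8 p 17 653.62 weighted 653.26 y 229.0 268.0
t 13.5333 p [514.2 162.  129.7] psi -1.478 q6 1.641 F [-0.1 -2.   1.5] w 29.9
t cm [-0.03 -0.17  0.13] w [-1.478e+00  1.000e-03 -1.000e-03] rows 0.052965161693312675 11.82767317817895
```

View pics/top8.png

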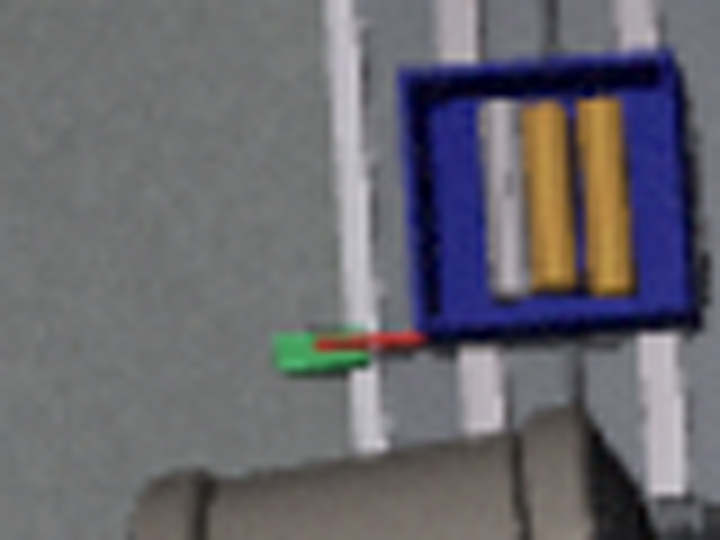

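View pics/scene8.png

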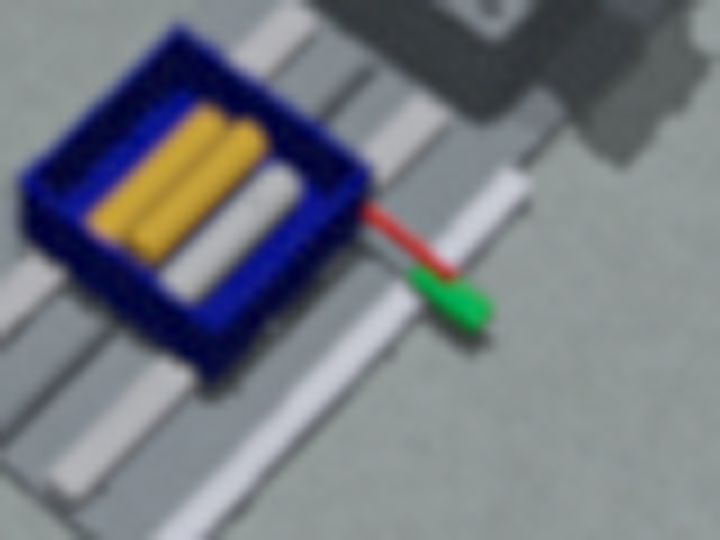

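```bash
python3 -m creep '[{"tx":0,"ty":0,"tz":0,"wx":-0.04,"wy":0,"wz":0,"gripper":1},{"tx":0,"ty":0,"tz":0,"wx":-0.08,"wy":0,"wz":0,"gripper":1},{"tx":-0.3,"ty":0,"tz":0,"wx":-0.08,"wy":0,"wz":0,"gripper":1},{"tx":-0.7,"ty":0,"tz":0,"wx":-0.08,"wy":0,"wz":0,"gripper":1},{"tx":-1.2,"ty":0,"tz":0,"wx":-0.08,"wy":0,"wz":0,"gripper":1},{"tx":-1.7,"ty":0,"tz":0,"wx":-0.08,"wy":0,"wz":0,"gripper":1}]';python3 - <<'E'
from plant import *
import numpy as np
o=get_obs();print(np.round(o["contact_force"],1),np.round(o["moment"],2),o["time"])
E
python3 -m creep '[{"tx":-1,"ty":0,"tz":0,"wx":0,"wy":0,"wz":0,"gripper":1},{"tx":-2,"ty":0,"tz":0,"wx":0,"wy":0,"wz":0,"gripper":1},{"tx":-4,"ty":0,"tz":0,"wx":0,"wy":0,"wz":0,"gripper":1},{"tx":-7,"ty":0,"tz":0,"wx":0,"wy":0,"wz":0,"gripper":1},{"tx":-8,"ty":0,"tz":0,"wx":0,"wy":0,"wz":0,"gripper":1},{"tx":-8,"ty":0,"tz":0,"wx":0,"wy":0,"wz":0,"gripper":1}]'; python3 meas.py 9;python3 m2.py 9 | grep " 9 "; python3 go.py 487 -158.7 220 1.018
```

```text
time: 14.03
tool_pos: [513.6, 161.9, 146.4]
tcp_rot: [-1.691, 1.57, -3.092]
contact_force: [-0.5, 0.2, -4.8]
grip_width: 29.7
[-0.5  0.2 -4.8] [ 0.05  0.12 -0.04] 14.0333
time: 14.53
tool_pos: [515.5, 162.3, 229.8]
tcp_rot: [1.575, 1.563, 0.174]
contact_force: [0.5, 0.1, -4.9]
grip_width: 29.6
[ 0.5  0.1 -4.9] [ 0.01  0.08 -0.02] 14.5333
top ptr 21 s mean 652.49 range 647.2 705.8 y 167.0 264.0
top flag 28 s mean 648.27 range 641.8 656.4 y 249.0 281.0
scene ptr 20 s mean 652.77 range 649.5 656.0 y 223.0 268.0
scene flag 35 s mean 655.25 range 646.3 664.0 y 251.0 285.0
0.06 top 9 p 18 649.31 weighted 649.69 y 229.0 264.0
0.06 scene 9 p 18 652.2 weighted 652.04 y 229.0 268.0
0.066 top 9 p 18 650.53 weighted 650.91 y 229.0 264.0
0.066 scene 9 p 18 653.44 weighted 653.26 y 229.0 268.0
t 14.6333 p [513.5 161.9 225.8] psi -1.401 q6 1.564 F [ 0.5  0.4 -6.4] w 29.9
t cm [ 0.58 -8.03 31.16] w [-2.419 -0.     0.   ] rows 7.716603774998614 19.352213158233635
```

View pics/scene9.png

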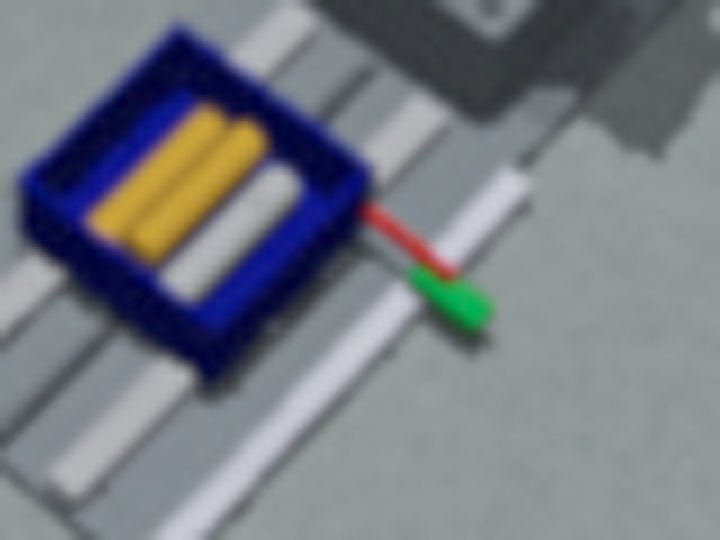

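```bash
python3 go.py 481.5 -172.8 200 1.194; python3 -m creep '[{"tx":0,"ty":-0.5,"tz":2,"wx":-0.1,"wy":0,"wz":0,"gripper":1},{"tx":0,"ty":-1,"tz":5,"wx":-0.22,"wy":0,"wz":0,"gripper":1},{"tx":0,"ty":-2,"tz":8,"wx":-0.34,"wy":0,"wz":0,"gripper":1},{"tx":0,"ty":-2.5,"tz":11,"wx":-0.46,"wy":0,"wz":0,"gripper":1},{"tx":0,"ty":-3.5,"tz":14,"wx":-0.58,"wy":0,"wz":0,"gripper":1},{"tx":0,"ty":-4.5,"tz":17,"wx":-0.7,"wy":0,"wz":0,"gripper":1},{"tx":0,"ty":-5,"tz":20,"wx":-0.82,"wy":0,"wz":0,"gripper":1},{"tx":0,"ty":-5.5,"tz":22,"wx":-0.94,"wy":0,"wz":0,"gripper":1}]'; python3 go.py 481.5 -172.8 200 1.194
```

```text
t 14.6333 p [513.5 161.9 225.8] psi -1.401 q6 1.564 F [ 0.5  0.4 -6.4] w 29.9
t cm [ 2.58 -8.81 32.45] w [-2.595 -0.    -0.   ] rows 8.08761168548673 20.76021314713991
time: 15.3
tool_pos: [495.6, -66.4, 224.3]
tcp_rot: [-2.764, 1.567, 3.063]
contact_force: [0.8, -0.7, -5.0]
grip_width: 30.0
t 15.3 p [495.6 -66.4 224.3] psi -0.456 q6 0.17 F [ 0.8 -0.7 -5. ] w 30.0
t cm [  2.43 -10.17   3.43] w [-1.65  -0.003 -0.002] rows 2.638127396829153 13.202950140588676
```

```bash
python3 -m creep '[{"tx":0.3,"ty":-2,"tz":0.7,"wx":-0.12,"wy":0,"wz":0,"gripper":1},{"tx":0.6,"ty":-4,"tz":1.4,"wx":-0.24,"wy":0,"wz":0,"gripper":1},{"tx":1,"ty":-6,"tz":2.1,"wx":-0.36,"wy":0,"wz":0,"gripper":1},{"tx":1.4,"ty":-8,"tz":2.8,"wx":-0.48,"wy":0,"wz":0,"gripper":1},{"tx":1.8,"ty":-9.5,"tz":3.2,"wx":-0.6,"wy":0,"wz":0,"gripper":1},{"tx":2,"ty":-10.2,"tz":3.4,"wx":-0.72,"wy":0,"wz":0,"gripper":1},{"tx":2,"ty":-10.2,"tz":3.4,"wx":-0.84,"wy":0,"wz":0,"gripper":1},{"tx":2,"ty":-10.2,"tz":3.4,"wx":-0.96,"wy":0,"wz":0,"gripper":1}]'; python3 go.py 481.5 -172.8 150 1.194
```

```text
time: 15.97
tool_pos: [480.5, -170.8, 203.9]
tcp_rot: [2.116, 1.566, 2.619]
contact_force: [-0.7, 0.1, -5.3]
grip_width: 29.9
t 15.9667 p [ 480.5 -170.8  203.9] psi 0.503 q6 -0.995 F [-0.7  0.1 -5.3] w 29.9
t cm [ 5.38 -0.25  0.  ] w [-0.691 -0.001 -0.005] rows 1.2925903454605125 5.524864639256916
```

```bash
python3 -m creep '[{"tx":0.5,"ty":0,"tz":0,"wx":-0.12,"wy":0,"wz":0,"gripper":1},{"tx":1.5,"ty":0,"tz":0,"wx":-0.24,"wy":0,"wz":0,"gripper":1},{"tx":3,"ty":0,"tz":0,"wx":-0.36,"wy":0,"wz":0,"gripper":1},{"tx":4.5,"ty":-0.1,"tz":0,"wx":-0.48,"wy":0,"wz":0,"gripper":1},{"tx":5.5,"ty":-0.1,"tz":0,"wx":-0.6,"wy":0,"wz":0,"gripper":1},{"tx":6.5,"ty":-0.1,"tz":0,"wx":-0.68,"wy":0,"wz":0,"gripper":1},{"tx":7,"ty":-0.1,"tz":0,"wx":-0.69,"wy":0,"wz":0,"gripper":1},{"tx":7,"ty":-0.1,"tz":0,"wx":-0.69,"wy":0,"wz":0,"gripper":1}]'; python3 - <<'E'
from plant import *
from h import *
w=capture("scene");x=w["frame"][130:215,200:300];cv2.imwrite("pics/scene10.png",cv2.resize(x,None,fx=6.5,fy=6.5,interpolation=cv2.INTER_CUBIC)[:,:,::-1])
E
python3 go.py 481.5 -172.8 49 1.194
```

```text
time: 16.63
tool_pos: [480.8, -170.7, 133.8]
tcp_rot: [1.448, 1.565, 2.635]
contact_force: [0.3, -0.2, -5.1]
grip_width: 29.9
t 16.6833 p [ 481.4 -171.   134.9] psi 1.186 q6 -1.678 F [ 0.5 -0.4 -4.5] w 30.2
t cm [ 8.59 -0.1  -0.17] w [-0.008  0.    -0.003] rows 2.060039537014221 0.06597257938701705
```

View pics/scene10.png

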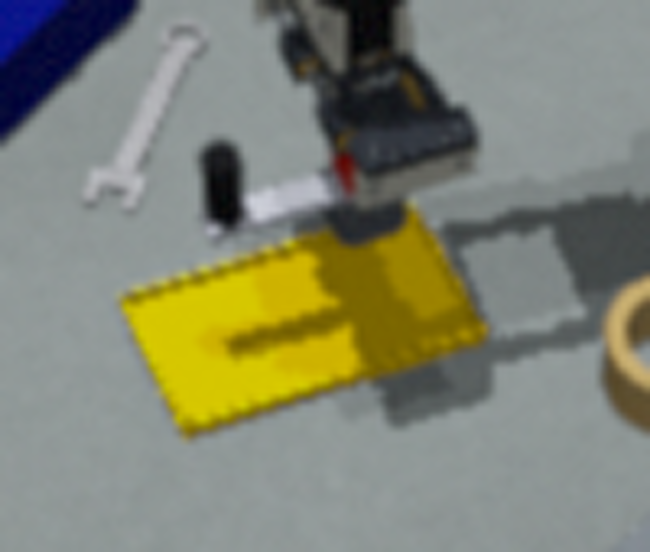

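The crank is held level over the tray, parallel to its long side. I'll lower it now.

```bash
python3 -m creep '[{"tx":2,"ty":-0.1,"tz":-0.17,"wx":-0.008,"wy":0,"wz":0,"gripper":1},{"tx":4,"ty":-0.1,"tz":-0.17,"wx":-0.008,"wy":0,"wz":0,"gripper":1},{"tx":6,"ty":-0.1,"tz":-0.17,"wx":-0.008,"wy":0,"wz":0,"gripper":1},{"tx":7,"ty":-0.1,"tz":-0.17,"wx":-0.008,"wy":0,"wz":0,"gripper":1},{"tx":7.6,"ty":-0.1,"tz":-0.17,"wx":-0.008,"wy":0,"wz":0,"gripper":1},{"tx":7.8,"ty":-0.1,"tz":-0.17,"wx":-0.008,"wy":0,"wz":0,"gripper":1},{"tx":7.8,"ty":-0.1,"tz":-0.17,"wx":-0.008,"wy":0,"wz":0,"gripper":1},{"tx":7.8,"ty":-0.1,"tz":-0.17,"wx":-0.008,"wy":0,"wz":0,"gripper":1}]'; python3 go.py 481.5 -172.8 48.7 1.194
```

```text
time: 17.35
tool_pos: [483.3, -173.8, 59.1]
tcp_rot: [-1.639, 1.569, -0.442]
contact_force: [0.5, -0.7, -5.1]
grip_width: 29.7
t 17.35 p [ 483.3 -173.8   59.1] psi 1.197 q6 -1.691 F [ 0.5 -0.7 -5.1] w 29.7
t cm [1.04 0.21 0.02] w [ 0.003 -0.     0.002] rows 0.25532537460690324 0.025569082080545386
```

```bash
python3 -m creep '[{"tx":0.2,"ty":0.05,"tz":0,"wx":0,"wy":0,"wz":0,"gripper":1},{"tx":0.4,"ty":0.1,"tz":0,"wx":0,"wy":0,"wz":0,"gripper":1},{"tx":0.6,"ty":0.1,"tz":0,"wx":0,"wy":0,"wz":0,"gripper":1},{"tx":0.8,"ty":0.1,"tz":0,"wx":0,"wy":0,"wz":0,"gripper":1},{"tx":0.9,"ty":0.1,"tz":0,"wx":0,"wy":0,"wz":0,"gripper":1},{"tx":0.9,"ty":0.1,"tz":0,"wx":0,"wy":0,"wz":0,"gripper":1},{"tx":0.9,"ty":0.1,"tz":0,"wx":0,"wy":0,"wz":0,"gripper":1}]'; python3 go.py 481.5 -172.8 48.7 1.194
```

```text
time: 17.93
tool_pos: [481.7, -173.1, 49.2]
tcp_rot: [0.962, 1.571, 2.159]
contact_force: [0.5, 0.7, -4.7]
grip_width: 30.1
t 17.9333 p [ 481.7 -173.1   49.2] psi 1.197 q6 -1.692 F [ 0.5  0.7 -4.7] w 30.1
t cm [0.05 0.03 0.02] w [ 0.003  0.    -0.   ] rows 0.013713641336767984 0.024394102200728556
```

```bash
python3 -m creep '[{"tx":0.05,"ty":0,"tz":0,"wx":0,"wy":0,"wz":0,"gripper":1},{"tx":0.1,"ty":0,"tz":0,"wx":0,"wy":0,"wz":0,"gripper":1},{"tx":0.1,"ty":0,"tz":0,"wx":0,"wy":0,"wz":0,"gripper":1}]'; python3 go.py 481.5 -172.8 48.7 1.194
```

```text
time: 18.18
tool_pos: [481.8, -173.2, 48.7]
tcp_rot: [-1.532, 1.57, -0.335]
contact_force: [-1.0, 0.5, 0.8]
grip_width: 30.2
t 18.1833 p [ 481.8 -173.2   48.7] psi 1.197 q6 -1.692 F [-1.   0.5  0.8] w 30.2
t cm [-0.    0.05  0.02] w [0.003 0.    0.   ] rows 0.012081063849769622 0.024302698607745168
```

Weight has transferred to the floor, so I'll open the fingers.

```bash
python3 -m creep '[{"tx":0,"ty":0,"tz":0,"wx":0,"wy":0,"wz":0,"gripper":-1},{"tx":0,"ty":0,"tz":0,"wx":0,"wy":0,"wz":0,"gripper":-1},{"tx":0,"ty":0,"tz":0,"wx":0,"wy":0,"wz":0,"gripper":-1},{"tx":0,"ty":0,"tz":0,"wx":0,"wy":0,"wz":0,"gripper":-1},{"tx":0,"ty":0,"tz":0,"wx":0,"wy":0,"wz":0,"gripper":-1},{"tx":0,"ty":0,"tz":0,"wx":0,"wy":0,"wz":0,"gripper":-1},{"tx":0,"ty":0,"tz":0,"wx":0,"wy":0,"wz":0,"gripper":-1},{"tx":0,"ty":0,"tz":0,"wx":0,"wy":0,"wz":0,"gripper":-1}]'; python3 -m creep '[{"tx":-1,"ty":0,"tz":0,"wx":0,"wy":0,"wz":0,"gripper":-1},{"tx":-3,"ty":0,"tz":0,"wx":0,"wy":0,"wz":0,"gripper":-1},{"tx":-6,"ty":0,"tz":0,"wx":0,"wy":0,"wz":0,"gripper":-1},{"tx":-10,"ty":0,"tz":0,"wx":0,"wy":0,"wz":0,"gripper":-1},{"tx":-14,"ty":0,"tz":0,"wx":0,"wy":0,"wz":0,"gripper":-1},{"tx":-17,"ty":0,"tz":0,"wx":0,"wy":0,"wz":0,"gripper":-1},{"tx":-18,"ty":0,"tz":0,"wx":0,"wy":0,"wz":0,"gripper":-1},{"tx":-18,"ty":0,"tz":0,"wx":0,"wy":0,"wz":0,"gripper":-1}]'; python3 go.py 300 150 300 1.194
```

```text
time: 18.85
tool_pos: [481.7, -173.1, 48.2]
tcp_rot: [-0.204, 1.571, 0.993]
contact_force: [0.7, -0.1, 1.1]
grip_width: 78.6
time: 19.52
tool_pos: [483.0, -173.7, 231.9]
tcp_rot: [-1.672, 1.564, -0.475]
contact_force: [0.6, -0.4, -0.4]
grip_width: 91.6
t 19.5167 p [ 483.  -173.7  231.9] psi 1.197 q6 -1.692 F [ 0.6 -0.4 -0.4] w 91.6
t cm [-7.03 28.8  23.45] w [ 0.003 -0.001  0.007] rows 9.065026926443906 0.060922580834073106
```

```bash
python3 -m creep '[{"tx":-3,"ty":2,"tz":2,"wx":0,"wy":0,"wz":0,"gripper":-1},{"tx":-5,"ty":26,"tz":25,"wx":0,"wy":0,"wz":0,"gripper":-1},{"tx":-5,"ty":26,"tz":25,"wx":0,"wy":0,"wz":0,"gripper":-1},{"tx":-5,"ty":26,"tz":25,"wx":0,"wy":0,"wz":0,"gripper":-1},{"tx":-5,"ty":26,"tz":25,"wx":0,"wy":0,"wz":0,"gripper":-1},{"tx":-5,"ty":26,"tz":25,"wx":0,"wy":0,"wz":0,"gripper":-1},{"tx":-5,"ty":26,"tz":25,"wx":0,"wy":0,"wz":0,"gripper":-1},{"tx":-5,"ty":26,"tz":25,"wx":0,"wy":0,"wz":0,"gripper":-1}]';python3 -m creep '[{"tx":0,"ty":0,"tz":0,"wx":0,"wy":0,"wz":0,"gripper":-1},{"tx":0,"ty":0,"tz":0,"wx":0,"wy":0,"wz":0,"gripper":-1}]'; python3 meas.py 11; python3 m2.py 11|grep " 11 "; python3 - <<'E'
from h import *
for n in("top","scene"):
    c=np.load(n+"11.npz");cv2.imwrite(f"pics/{n}11f.png",c["frame"][:,:,::-1])
c=np.load("top11.npz");P=pts(c);H=hsv(c);hh,s,v=H[...,0],H[...,1],H[...,2]
m=((hh<6)|(hh>174))&(s>150)&(v>60);m[:,:280]=0;m[:,340:]=0
print("red z",np.percentile(P[m][:,2],[50,90]),P[m].mean(0))
x=c["frame"][160:245,270:345];cv2.imwrite("pics/top11t.png",cv2.resize(x,None,fx=6,fy=6,interpolation=cv2.INTER_CUBIC)[:,:,::-1])
E
```

```text
time: 20.18
tool_pos: [346.2, 118.4, 274.4]
tcp_rot: [1.999, 1.568, -3.088]
contact_force: [1.9, 0.9, 0.1]
grip_width: 91.8
time: 20.35
tool_pos: [346.7, 118.8, 274.7]
tcp_rot: [2.074, 1.569, -3.007]
contact_force: [0.1, -0.6, -0.3]
grip_width: 91.9
[ 0.1 -0.6 -0.3] [-0.07 -0.01  0.06] 20.35
top ptr 21 s mean 652.83 range 647.2 712.8 y 167.0 264.0
top flag 28 s mean 648.27 range 641.8 656.4 y 249.0 281.0
scene ptr 20 s mean 652.77 range 649.5 656.0 y 223.0 268.0
scene flag 35 s mean 655.25 range 646.3 664.0 y 251.0 285.0
0.06 top 11 p 18 649.31 weighted 649.76 y 229.0 264.0
0.06 scene 11 p 18 652.2 weighted 652.03 y 229.0 268.0
0.066 top 11 p 18 650.53 weighted 650.97 y 229.0 264.0
0.066 scene 11 p 18 653.44 weighted 653.25 y 229.0 268.0
red z [89.71283206 93.6411983 ] [ 482.41457771 -172.6643249    89.4435065 ]
```

View pics/top11t.png

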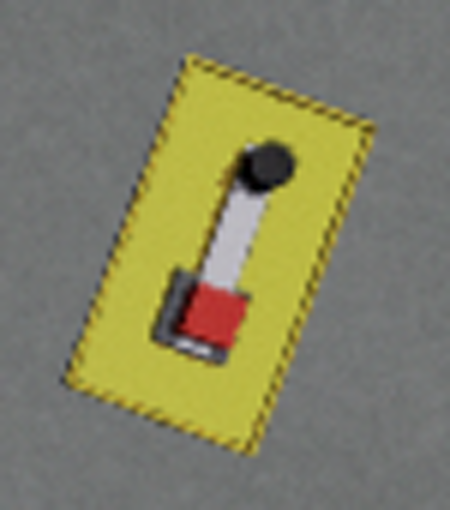

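View pics/scene11f.png

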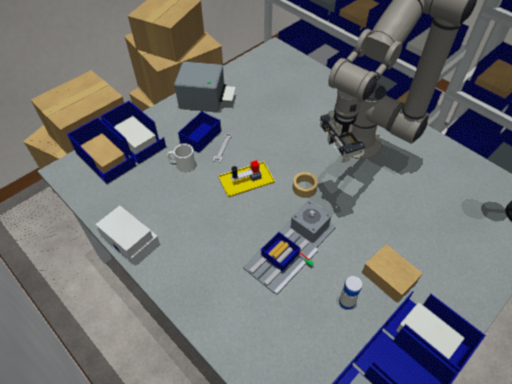

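View pics/top11f.png

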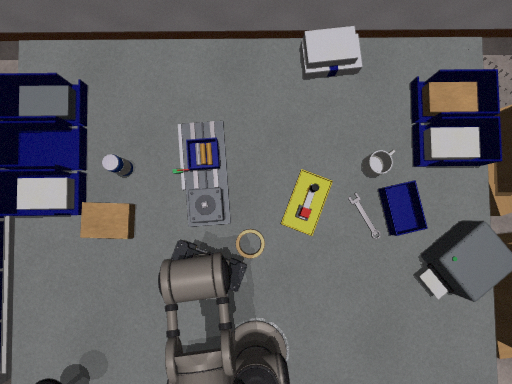

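The crank stands upright and fully inside the tray. The pointer (top px about 183,171) is over the green flag, the other items haven't moved and the arm is clear. Handing in.

```bash
python3 -c "
from plant import *
print(close_job())"
```

```text
the job is handed in; nothing more can be done
None
```

The job is done and handed in at about 20 s on the robot's clock. I gripped the crank by its red block, seated it on the shaft and turned it about 4.6 rad clockwise, which drew the bin in by about 56 mm. Then I backed off slightly to free it, lifted it off and set it in the yellow tray.

**Pointer:** it stands over the green flag. The top camera puts it within about 0.5 mm of the flag's centre. The scene camera reads about 1 mm the other way, because its flag mask includes the flag's side faces. Both are well inside the flag's 14 mm width.

**Bin:** the pointer readings from before lift-off, after lift-off and after the crank was put back agree to within 0.1 mm.

**Crank:** it is upright, with its block top about 90 mm above the table, as it was before I picked it up. Hub and knob both lie over the tray, parallel to its long side.

**Forces and surroundings:** the readings I took after each move stayed below about 7 N, including the crank's own weight. The flag and the other items look unmoved, and the arm ended clear of everything.

**Disagreement:** my camera estimates of how far off-centre I held the crank ranged from about 0.5 to 2.5 mm. I used 1.2 mm, and the crank seated and turned without noticeable side force.

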